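# Prise the backward cell out of the packed battery tray

### The arm

A 7-joint arm with a two-finger parallel gripper is mounted at the origin on a cart in front of the work surface, level with it; the furniture and walls round the work are solid. World frame = base frame: x ahead of the robot, y to its left, z up, the work surface at z = 0. Lengths are in m, angles in rad, forces in N, time in s.
With the tool pointing down it reaches from about 0.4 to 0.85 m from the base axis. Payload 4.5 kg.
Tool frame: the origin (TCP) lies midway between the tips of the shut fingers; the grasp point (between the pads) lies 19 mm behind it; z points along the fingers, y is the line along which they close (so a half turn about z gives the same grasp; the last joint's range is limited). The gripper opens to 88 mm and grips with 3 to 60 N. Pads are 18 mm wide; open, the fingers measure 123 mm over their backs; the gripper's body (75 mm by 187 mm) begins 45 mm behind the grasp point.
Start: joints at [0.034, 0.689, -0.195, 1.565, 0.157, 0.902, -0.215], TCP at [0.625, 0, 0.239] pointing down, gripper open.
Joint ranges: [-3.01, 3.01], [-0.46, 2.08], [-1.47, 1.51], [0.13, 2.56], [-1, 4.14], [0.04, 2.09], [-2.66, 2.66]. Speed limits (rad/s): [2.57, 2.57, 3.14, 3.14, 3.14, 3.14, 3.14].

### API

Orientations are given as a unit quaternion [x, y, z, w].
In Python, from plant import get_state, viewer, workorder gives the robot as it stands. The module is installed in compiled form; this text tells all that it offers.
- The arm moves only by the tool step_arm, never from a script. Its argument "motion" is a list of rows, each an object of numbers: "wx", "wy", "wz": the turn, a rotation vector about the tool's x, y, z each as a share of 180 degrees, from -1 to 1; "dx", "dy", "dz": the shift along the tool's x, y, z each as a share of 8 cm, from -1 to 1; "claw": the finger opening in mm, from 0 to 88.1. A call has 1 to 8 rows; each row is the pose to reach, as a shift and turn from the pose commanded when the call began, along the tool's axes at that moment, turning the shorter way round; what a row does not reach only later rows make up. A row lasts 1/10 s, in which the tool goes at most 50 mm and 8.59 degrees, less where a joint would pass 70% of its speed; a pose out of reach is approached as far as the arm can. A call with a number of a shift or a turn outside -1 to 1 is refused whole. A call with a gripper value outside its range is refused whole. The fingers move at their own pace and stop on an object; "force" is the grip in N (left out, the last holds). Time passes only in rows, so rows that repeat a pose let the fingers close. It gives the time, the measured TCP pose, the force, the opening and the grip force at its end, in the units of the state.
- get_state(): the state, without advancing time (a new reading comes with each control period).
- viewer.snapshot(name): name is "scene" or "side" or "wrist"; returns (picture, depth): 400x640x3 uint8, red, green, blue; 400x640 float32, m along the optical axis (not along the pixel's ray), 0 where there is no reading.
- viewer.calibration(name): a dict with "vfov" (degrees; the focal length in pixels is half the picture's height over the tangent of half this angle, whatever the lens; pixels are square), "cx", "cy" (the principal point, pixels), "extrinsics" (4x4, takes a point from camera to world coordinates). Camera axes: x right, y down, z forward; pixel columns grow to the right and rows downward; lengths in m; the calibration is good to about 2 mm. A picture is of the moment at which its call begins: read the wrist's pose just before it. calibration takes no time and is no camera call; for the wrist camera it gives the pose at the moment of the call.
- workorder.finish_job(): hands the job in; it is judged then, once.
The state is a dict: "clock": time; "q": joint angles; "qd": joint speeds; "joint_torque": joint torques, N m; "tool_pos": TCP position; "eef_rot": TCP orientation; "contact_force": force on the tool from outside, world axes, zero at the start; "moment": the same for the moment, N m; "opening": opening from 0.0 (shut) to 1.0 (fully open); "finger_force": force on a finger pad.
Only numpy, scipy, OpenCV 4.12 (cv2) and the standard library are available. Lean on these libraries where they do the work, as an engineer would, in place of code of your own. Each camera call takes 0.05 s, during which the arm holds its last target. There are 200 camera calls.

### The job

One of the four big round batteries in the battery tray was put in backwards, with its flat end instead of its button towards the low front lip. Prise that one out of the tray without lifting or dislodging the other three, and lay it down gently in the white mixing tray, so that it lies flat inside.

Things in the scene. Friction and masses are not known exactly. Their poses are not given: they have to be found in the camera images.
- battery_tray: Black four-cell battery tray screwed on a plywood board (136 x 196 x 8 mm), fixed. Origin: centre of the board's underside; x points from the low front lip to the hooded spring side, y along the row, z up. The four bays run along x, at y = -55.5, -18.5, 18.5 and 55.5 mm. Cells are 33 mm thick and 4 mm apart: too close for a finger between them
- tray_floor (a point): Middle of the row on the tray floor, z = 11 mm; axes as the tray's. Seated cells lie here: axis at z = 27.5, top at z = 44 mm, ends at x = -30.75 and +30.75 mm from here. 10 mm ribs between the cells; side walls end at z = 30 mm
- tray_lip (a point): Middle of the front lip's top inner edge, z = 25 mm, 14 mm over the tray floor; lip 3 mm thick, on the -x side of this point. Over it the end faces of the cells are open to the front. A cell whose front end is raised over the lip and let go stays propped on it, and its spring slides it about 11 mm out past its neighbours' ends
- tray_hood (a point): Middle of the top front edge of the hood, z = 52 mm (underside 49; terminals on it to 58). The hood runs 40 mm back (+x) over the springs and covers the last 6 mm of the cells, so a cell leaves front end first. Under it a sprung disc, 14 mm across, pushes each cell's rear end to the lip: about 5 N seated, 0.28 N more per mm; 16 mm of travel back, 14 mm forward
- cell_back_mid (a point): Centre of the cell that lies backwards: a D-size battery, cylinder 33 mm across, 61.5 mm long, about 0.14 kg, rolls easily; dark metal sleeve. Its flat end looks to the front lip, its button end (bare steel shoulder, 9.6 mm button, 1.5 mm high) to the spring. x axis: along the cell from flat end to button end
- cell_back_flat (a point): Centre of the flat end face of the backward cell, 30.75 mm from its centre; before the work it is the end at the front lip
- cell_a_mid (a point): Centre of one of the three cells that lie the right way round (same size; bare steel shoulder and button at the front lip, x axis points to the button); any bay
- cell_b_mid (a point): Centre of another cell that lies the right way round; any bay
- cell_c_mid (a point): Centre of the third cell that lies the right way round; any bay
- mix_tray: Loose shallow white mixing tray, 95 (x) x 145 (y) x 20 mm high, rim open at the top, light (45 g). Origin: centre of its underside; flat inside floor about 72 x 125 mm at z = 2 to 5 mm, walls 20 mm high; to the left of the battery tray
- cell_back: The backward cell itself; origin on its side at mid-length, turns as it rolls: use its centre instead
- carton_cans: Open carton of spray cans and bottles to the right of the work, fixed; origin: centre of its underside. 331 x 326 mm, walls 130 to 158 mm high, the cans in it reach up to 275 mm above the surface: only to be kept clear of

How it is judged:
By the outcome, as a careful person would: the job done as asked, in the order asked, and still so for the second after the job is handed in, with the robot touching nothing.
It also fails if it takes over 58 s, if anything falls off the work surface, if the arm or the gripper's body presses on something with over 40 N, if the wrist force passes 120 N, or if a joint passes its speed limit or range.

## Working session

There is one attempt and no reset: what is moved stays moved. The work goes in short steps, Python scripts to look and compute and a tool call to move; the robot and the scene stay as the last step left them, time stands still between calls to the robot, and variables do not carry over. Pictures are saved under pics/ and viewed, at most 10 in all, crops included, and the job is handed in when it is done.

Besides the shell and the picture viewer there is one more tool, called after ">>>" as name(argument=value, ...), one argument or row to a line, values as JSON. step_arm: Moves the arm, as the interface text tells. Shift numbers are shares of 8 cm and turn numbers shares of 180 degrees, none past 1 either way. Its arguments: {"type":"object","properties":{"motion":{"type":"array","items":{"type":"object","properties":{"wx":{"type":"number","minimum":-1,"maximum":1},"wy":{"type":"number","minimum":-1,"maximum":1},"wz":{"type":"number","minimum":-1,"maximum":1},"dx":{"type":"number","minimum":-1,"maximum":1},"dy":{"type":"number","minimum":-1,"maximum":1},"dz":{"type":"number","minimum":-1,"maximum":1},"claw":{"type":"number"}}}},"force":{"type":"number"}},"required":["motion"]}

```bash
mkdir -p pics
cat > h.py <<'E'
import numpy as np, cv2
from plant import get_state, viewer, workorder
def snap(n,f=None,crop=None,scale=1):
    c=viewer.calibration(n); p,d=viewer.snapshot(n)
    if f:
        q=p if crop is None else p[crop[1]:crop[3],crop[0]:crop[2]]
        q=cv2.resize(q,None,fx=scale,fy=scale,interpolation=cv2.INTER_CUBIC)
        cv2.imwrite('pics/'+f,q[:,:,::-1])
    return p,d,c
def ray(c,u,v):
    f=200/np.tan(np.radians(c['vfov'])/2); E=np.array(c['extrinsics'])
    return E[:3,3],E[:3,:3]@np.array([(u-c['cx'])/f,(v-c['cy'])/f,1])
def onz(c,u,v,z):
    o,r=ray(c,u,v); return o+r*(z-o[2])/r[2]
def dep(c,d,u,v):
    o,r=ray(c,u,v); return o+r*d[int(v),int(u)]
def proj(c,P):
    f=200/np.tan(np.radians(c['vfov'])/2); E=np.array(c['extrinsics'])
    q=E[:3,:3].T@(np.array(P)-E[:3,3]); return q[0]/q[2]*f+c['cx'],q[1]/q[2]*f+c['cy']
E
python3 - <<'E'
from h import *
import pickle
D={n:snap(n,n+'0.png') for n in('scene','side','wrist')}
pickle.dump(D,open('d0.pkl','wb'))
for n in D: print(n,D[n][2]['vfov'],np.round(D[n][2]['extrinsics'],3).tolist())
print(get_state())
E
```

```text
scene 48.399646616074804 [[0.582, -0.525, 0.621, -0.126], [-0.813, -0.387, 0.435, -0.542], [0.012, -0.758, -0.652, 0.777], [0.0, 0.0, 0.0, 1.0]]
side 45.42792343940839 [[0.868, -0.33, 0.372, 0.097], [-0.497, -0.566, 0.657, -0.897], [-0.006, -0.755, -0.655, 0.906], [0.0, 0.0, 0.0, 1.0]]
wrist 69.00982950689341 [[1.0, 0.0, -0.001, 0.625], [-0.0, -0.96, -0.278, 0.072], [-0.001, 0.278, -0.96, 0.385], [0.0, 0.0, 0.0, 1.0]]
{'clock': 0.15, 'q': array([ 0.03379798,  0.68977261, -0.1945311 ,  1.56603414,  0.15727591,
        0.90249806, -0.21511993]), 'qd': array([ 5.83787805e-04, -4.20117754e-03, -3.89915476e-05, -4.32838056e-03,
        8.17322486e-04,  1.15441156e-03,  3.09995294e-04]), 'joint_torque': array([-1.46674727e-03, -5.27863634e+01, -1.26819178e+00, -1.53587687e+01,
       -5.24473807e-02,  3.92338901e-03,  1.12435155e-04]), 'tool_pos': array([ 6.24554185e-01, -2.46793301e-05,  2.38124960e-01]), 'eef_rot': array([ 7.07097209e-01,  7.07116042e-01, -4.94793684e-04, -4.41255206e-04]), 'contact_force': array([ 0.40298385, -0.29676833, -0.23487378]), 'moment': array([-0.00380207, -0.01622048, -0.02129072]), 'finger_force': 0.0, 'opening': 1.0005341190167492}
```

View pics/scene0.png

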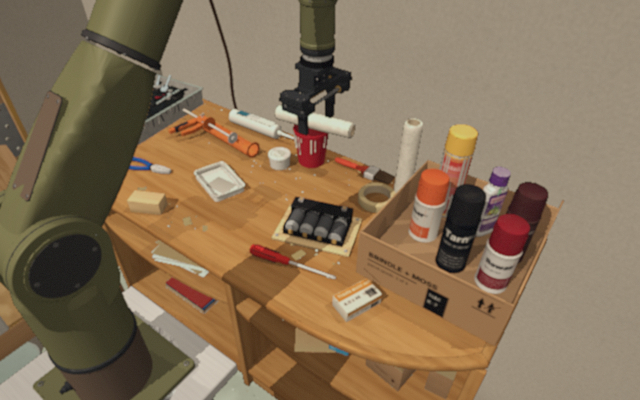

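View pics/wrist0.png

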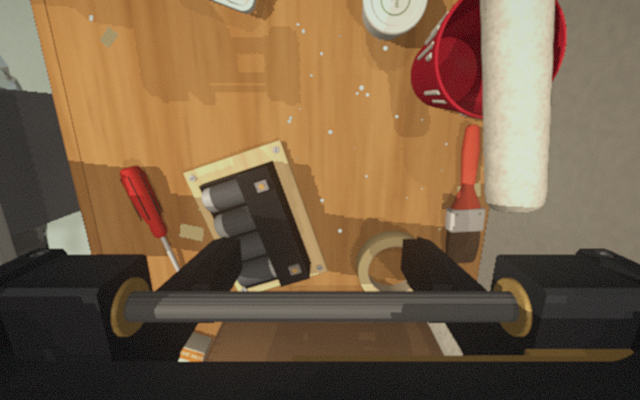

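The scene view has the battery tray at about (320,222) and the mixing tray at (220,180). In the wrist view the battery tray board spans (185–325, 140–290), with its front to the left. I'll zoom in to find the backward cell.

Run:
```python
from h import *
import pickle
D=pickle.load(open('d0.pkl','rb'))
p,d,c=D['scene']; a=cv2.resize(p[185:265,265:375],(660,480),interpolation=cv2.INTER_CUBIC)
cv2.imwrite('pics/sc1.png',a[:,:,::-1])
p,d,c=D['wrist']; a=cv2.resize(p[130:300,170:340],None,fx=3.5,fy=3.5,interpolation=cv2.INTER_CUBIC)
cv2.imwrite('pics/wr1.png',a[:,:,::-1])
# mix tray white mask from scene
p,d,c=D['scene']
hsv=cv2.cvtColor(p,cv2.COLOR_RGB2HSV); m=((hsv[:,:,1]<60)&(hsv[:,:,2]>130)).astype('uint8')
m[:150]=0;m[210:]=0;m[:,:185]=0;m[:,255:]=0
ct=max(cv2.findContours(m,0,2)[0],key=cv2.contourArea)
P=np.array([onz(c,*q[0],0.02)[:2] for q in ct])
print(len(ct),cv2.boundingRect(ct),cv2.minAreaRect((P*1000).astype('float32')))
# board: screws
c=D['wrist'][2]
for u,v in[(194,178),(277,149),(320,268)]: print(onz(c,u,v,.008),dep(c,D['wrist'][1],u,v))
```

```text
89 (194, 161, 51, 40) ((519.8826293945312, 255.13397216796875), (161.75051879882812, 99.97142791748047), 70.82234191894531)
[ 0.45709714 -0.00352693  0.008     ] [ 0.45794005 -0.00314897  0.00989461]
[0.56794303 0.03417573 0.008     ] [0.56833159 0.03443214 0.01057955]
[ 0.62276499 -0.13533674  0.008     ] [ 0.62277698 -0.13404427  0.01035246]
```

View pics/sc1.png

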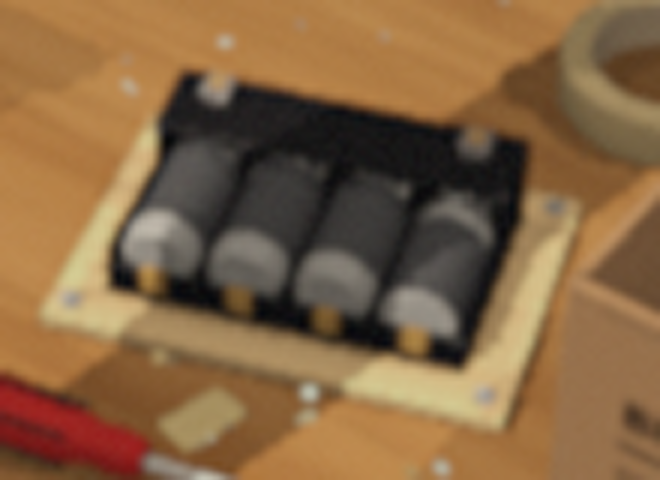

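View pics/wr1.png

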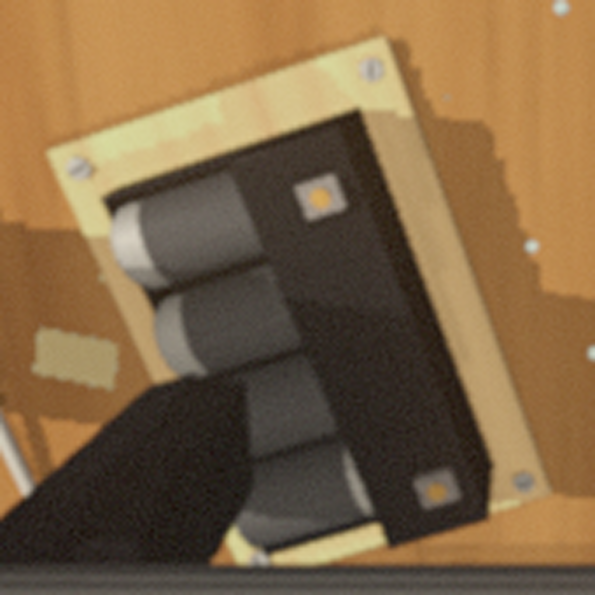

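The rightmost cell, in the bay at y = -55.5 next to the carton, has its bare-steel band at the hood (crop 355,480). That makes it the backward cell. The other three have the band at the front. Next I'll refine the tray offset and find the carton edges from depth.

```bash
cat >> h.py <<'E'
TC=np.array([.5401,-.069]); YAW=np.radians(18.3)
EX=np.array([np.cos(YAW),np.sin(YAW)]); EY=np.array([-EX[1],EX[0]])
def cloud(c,d):
    f=200/np.tan(np.radians(c['vfov'])/2); E=np.array(c['extrinsics'])
    v,u=np.mgrid[0:400,0:640]; q=np.stack([(u-c['cx'])/f*d,(v-c['cy'])/f*d,d],-1)
    P=q@E[:3,:3].T+E[:3,3]; P[d==0]=np.nan; return P
def tl(P): # world->tray frame
    q=P[...,:2]-TC; return np.stack([q@EX,q@EY,P[...,2]],-1)
E
python3 - <<'E'
from h import *
import pickle
D=pickle.load(open('d0.pkl','rb'))
for n in('wrist','scene','side'):
    p,d,c=D[n]; P=tl(cloud(c,d))*1000
    print(n)
    for y in(-55.5,-18.5,18.5,55.5):
        s=[]
        for x in range(-66,66,6):
            m=(abs(P[...,1]-y)<5)&(abs(P[...,0]-x)<3); s.append('%.0f'%np.nanmedian(P[m][:,2]) if m.sum() else '-')
        print(y,' '.join(s))
p,d,c=D['side'];
for n in('scene','side'):
    p,d,c=D[n];P=tl(cloud(c,d))*1000
    m=(P[...,2]>100)&(P[...,2]<165)&(P[...,1]<-70)&(P[...,1]>-450)&(abs(P[...,0])<400)
    Q=P[m]; print(n,len(Q))
    for x in range(-150,300,30):
        k=Q[(abs(Q[:,0]-x)<15)]
        if len(k)>5: print(x,k[:,1].max().round(),np.percentile(k[:,2],90).round(),end=' | ')
    print()
E
```

```text
wrist
-55.5 - - - 42 44 44 44 44 44 44 44 44 44 53 53 53 58 59 57 38 9 9
-18.5 - - - - - - - 44 44 44 44 44 44 52 53 53 53 53 53 38 9 9
18.5 9 9 - - 43 44 44 44 44 44 44 44 44 53 53 53 53 52 53 39 9 9
55.5 9 9 - - 43 43 44 44 44 44 44 44 44 53 53 53 58 59 57 38 305 261
scene
-55.5 5 5 12 30 40 40 40 -376 39 40 40 -377 40 49 48 49 53 53 13 - - -
-18.5 4 4 7 22 39 41 38 -376 40 38 39 40 42 48 -373 49 49 49 48 49 - -
18.5 3 -389 7 22 31 39 39 40 40 40 -376 39 39 47 34 48 49 309 50 30 383 386
55.5 -393 -390 4 16 34 39 39 40 -377 41 37 40 50 328 308 50 54 55 271 249 334 340
side
-55.5 6 7 9 26 44 43 43 43 44 43 44 43 44 51 51 52 52 56 57 52 - -
-18.5 7 5 9 25 40 43 42 42 43 43 44 45 45 44 53 51 50 50 53 52 - -
18.5 5 8 8 27 42 42 43 43 45 43 44 44 44 51 51 51 54 315 54 550 389 388
55.5 -2 5 8 24 33 42 45 42 44 42 43 44 195 327 311 344 57 61 267 254 343 346
scene 8080
-150 -195.0 127.0 | -120 -126.0 158.0 | -90 -128.0 159.0 | -60 -139.0 142.0 | -30 -149.0 159.0 | 0 -158.0 159.0 | 30 -170.0 159.0 | 60 -180.0 154.0 | 90 -190.0 160.0 | 120 -202.0 128.0 | 150 -210.0 126.0 | 180 -157.0 159.0 | 210 -157.0 160.0 | 240 -242.0 159.0 | 270 -145.0 159.0 | 
side 7053
-150 -198.0 132.0 | -120 -125.0 158.0 | -90 -129.0 159.0 | -60 -136.0 152.0 | -30 -148.0 157.0 | 0 -157.0 145.0 | 30 -167.0 157.0 | 60 -177.0 141.0 | 90 -264.0 160.0 | 120 -205.0 154.0 | 150 -207.0 130.0 | 180 -156.0 157.0 | 210 -198.0 159.0 | 240 -273.0 159.0 | 270 -162.0 162.0 |
```

The tray frame is good: the hood edge is at x≈+10, so the cell row runs from -46 to +16 with its centre near -15. The carton wall is at y≈-135. I'll move to the front of the backward cell with the fingers shut and the closing line along tray x.

>>> step_arm(
  motion=[
    {"dx": -1,"dy": -1,"wz": -0.1017,"claw": 0},
    {"dx": -1,"dy": -1,"wz": -0.1017,"claw": 0},
    {"dx": -1,"dy": -1,"wz": -0.1017,"claw": 0},
    {"dx": -1,"dy": -1,"wz": -0.1017,"claw": 0},
    {"dx": -1,"dy": -1,"wz": -0.1017,"claw": 0},
  ],
  force=30,
)

```text
$.motion[0]: bad value
```

```bash
cat >> h.py <<'E'
from scipy.spatial.transform import Rotation as R
def where():
    s=get_state(); M=R.from_quat(s['eef_rot']).as_matrix(); p=np.array(s['tool_pos'])
    print('t',s['clock'],'tray',np.round(tl(p)*1000,1),'world',np.round(p*1000,1)); 
    T=np.array([[*EX,0],[*EY,0],[0,0,1]])
    print('tool axes in tray frame (cols)\n',np.round(T@M,3)); print('F',np.round(T@s['contact_force'],1),'grip',s['finger_force'],'open',s['opening'])
    return p,M
def to(tx,ty,tz):  # shift shares to tray-frame target mm
    p,M=where(); w=np.array([*(TC+EX*tx/1000+EY*ty/1000),tz/1000]); print('shares',np.round(M.T@(w-p)/.08,3))
E
python3 -c "
from h import *
to(-85,-55.5,110)"
```

```text
t 0.15 tray [101.8  39.  238.1] world [624.6  -0.  238.1]
tool axes in tray frame (cols)
 [[ 0.314  0.949 -0.001]
 [ 0.949 -0.314  0.   ]
 [-0.    -0.001 -1.   ]]
F [ 0.3 -0.4 -0.2] grip 0.0 open 1.0005341190167492
shares [-1.854 -1.845  1.604]
```

>>> step_arm(
  motion=[
    {"dx": -0.95,"dy": -0.95,"dz": 0.0,"wx": 0.0,"wy": 0.0,"wz": -0.1017,"claw": 1.0},
    {"dx": -0.95,"dy": -0.95,"dz": 0.0,"wx": 0.0,"wy": 0.0,"wz": -0.1017,"claw": 1.0},
    {"dx": -0.95,"dy": -0.95,"dz": 0.0,"wx": 0.0,"wy": 0.0,"wz": -0.1017,"claw": 1.0},
    {"dx": -0.95,"dy": -0.95,"dz": 0.0,"wx": 0.0,"wy": 0.0,"wz": -0.1017,"claw": 1.0},
  ],
  force=30,
)

```text
clock: 0.55
tool_pos: [0.5477, -0.0782, 0.2387]
eef_rot: [0.587, 0.809, -0.001, -0.0]
contact_force: [0.2, 1.1, -0.5]
opening: 0.664
finger_force: 0.0
```

```bash
python3 -c "
from h import *
to(-85,-55.5,110)"
```

```text
t 0.55 tray [  4.3 -11.1 238.7] world [547.7 -78.2 238.7]
tool axes in tray frame (cols)
 [[ 0.004  1.    -0.001]
 [ 1.    -0.004 -0.   ]
 [-0.    -0.001 -1.   ]]
F [ 0.5  1.  -0.5] grip 0.0 open 0.6644922910891855
shares [-0.559 -1.112  1.61 ]
```

>>> step_arm(
  motion=[
    {"dx": -0.56,"dy": -1.0,"dz": 0.8,"wx": 0.0,"wy": 0.0,"wz": 0.0,"claw": 1.0},
    {"dx": -0.56,"dy": -1.0,"dz": 0.8,"wx": 0.0,"wy": 0.0,"wz": 0.0,"claw": 1.0},
    {"dx": -0.56,"dy": -1.0,"dz": 0.8,"wx": 0.0,"wy": 0.0,"wz": 0.0,"claw": 1.0},
    {"dx": -0.56,"dy": -1.0,"dz": 0.8,"wx": 0.0,"wy": 0.0,"wz": 0.0,"claw": 1.0},
  ],
)

```text
clock: 0.95
tool_pos: [0.4866, -0.1439, 0.1737]
eef_rot: [0.587, 0.81, -0.0, -0.001]
contact_force: [1.2, 0.9, 1.2]
opening: 0.294
finger_force: 0.0
```

```bash
python3 -c "
from h import *
to(-85,-55.5,60)
p,d,c=snap('wrist','w2.png')
P=tl(cloud(c,d))*1000
for y in(-62,-55.5,-49,-18.5):
  print(y,[ '%d:%.0f'%(x,np.nanmedian(P[m][:,2])) for x in range(-66,30,3) for m in [(abs(P[...,1]-y)<3)&(abs(P[...,0]-x)<1.5)] if m.sum()])
print([ '%d:%.0f'%(y,np.nanmedian(P[m][:,2])) for y in range(-90,60,3) for m in [(abs(P[...,1]-y)<1.5)&(abs(P[...,0]+20)<5)] if m.sum()])
"
```

```text
t 0.95 tray [-74.3 -54.3 173.7] world [ 486.6 -143.9  173.7]
tool axes in tray frame (cols)
 [[ 0.002  1.    -0.002]
 [ 1.    -0.002  0.001]
 [ 0.001 -0.002 -1.   ]]
F [1.4 0.5 1.2] grip 0.0 open 0.294443888122173
shares [-0.017 -0.131  1.421]
-62 ['-66:9', '-63:9', '-60:193', '-57:9', '-54:229', '-51:9', '-48:25', '-45:40', '-42:42', '-39:42', '-36:42', '-33:42', '-30:43', '-27:42', '-24:42', '-21:42', '-18:43', '-15:43', '-12:43', '-9:43', '-6:43', '-3:43', '0:43', '3:240', '6:43', '9:51', '12:53', '15:53', '18:53', '21:53', '24:53', '27:53']
-55.5 ['-66:8', '-63:9', '-60:194', '-57:9', '-54:237', '-51:9', '-48:26', '-45:43', '-42:44', '-39:44', '-36:44', '-33:44', '-30:45', '-27:44', '-24:44', '-21:44', '-18:44', '-15:44', '-12:45', '-9:44', '-6:44', '-3:44', '0:44', '3:243', '6:238', '9:48', '12:53', '15:52', '18:53', '21:53', '24:53', '27:52']
-49 ['-66:9', '-63:9', '-60:197', '-57:219', '-54:243', '-51:9', '-48:25', '-45:43', '-42:43', '-39:44', '-36:44', '-33:44', '-30:44', '-27:44', '-24:44', '-21:44', '-18:43', '-15:44', '-12:43', '-9:43', '-6:44', '-3:44', '0:44', '3:247', 
[... 152 characters left out ...]
255', '-42:255', '-39:255', '-36:255', '-33:255', '-30:254', '-27:44', '-24:44', '-21:44', '-18:44', '-15:44', '-12:44', '-9:44', '-6:44', '-3:45', '0:44', '3:249', '6:249', '9:245', '12:242', '15:53', '18:53', '21:53', '24:52', '27:53']
['-90:9', '-87:9', '-84:9', '-81:9', '-75:31', '-72:30', '-69:34', '-66:39', '-63:42', '-60:43', '-57:44', '-54:45', '-51:44', '-48:44', '-45:42', '-42:40', '-39:32', '-36:23', '-33:274', '-30:275', '-27:253', '-24:43', '-21:43', '-18:44', '-15:44', '-12:43', '-9:42', '-6:40', '-3:37', '0:21', '3:21', '6:36', '9:40', '12:42', '15:43', '18:44', '21:44', '24:44', '27:43', '30:41', '33:39', '36:33', '39:21', '42:33', '45:39', '48:42', '51:43', '54:44', '57:44']
```

View pics/w2.png

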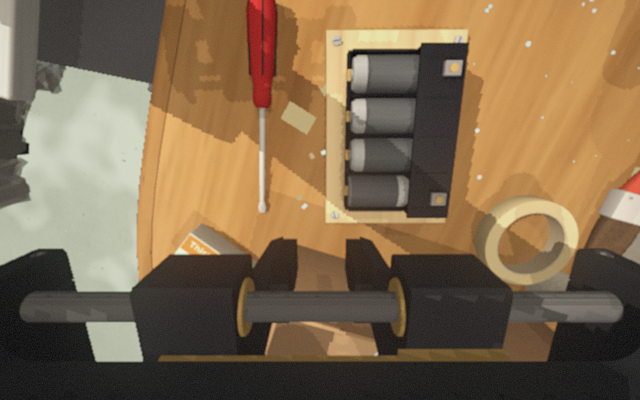

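The view confirms it. The bottom cell at (350–408, 192) has its steel band at the hood side. Now I'll descend in front of it.

>>> step_arm(
  motion=[
    {"dx": 0.0,"dy": -0.13,"dz": 0.9,"wx": 0.0,"wy": 0.0,"wz": 0.0,"claw": 0.0},
    {"dx": 0.0,"dy": -0.13,"dz": 0.9,"wx": 0.0,"wy": 0.0,"wz": 0.0,"claw": 0.0},
    {"dx": 0.0,"dy": -0.13,"dz": 0.9,"wx": 0.0,"wy": 0.0,"wz": 0.0,"claw": 0.0},
    {"dx": 0.0,"dy": -0.13,"dz": 0.9,"wx": 0.0,"wy": 0.0,"wz": 0.0,"claw": 0.0},
  ],
)

```text
clock: 1.4
tool_pos: [0.4798, -0.1452, 0.1036]
eef_rot: [0.585, 0.811, 0.001, 0.001]
contact_force: [1.0, 0.6, -0.9]
opening: 0.005
finger_force: 0.0
```

```bash
python3 -c "
from h import *
to(-85,-54,32)
p,d,c=snap('side','s3.png',(200,100,520,340),2.4)
p,d,c=snap('scene')
P=tl(cloud(c,d))*1000
m=(P[...,2]>15)&(P[...,2]<80)&(P[...,0]<-85)&(P[...,0]>-200)&(P[...,1]<-70)&(P[...,1]>-120)
print(m.sum(),np.percentile(P[m],[1,50,99],axis=0))
"
```

```text
t 1.4 tray [-81.2 -53.5 103.6] world [ 479.8 -145.2  103.6]
tool axes in tray frame (cols)
 [[-0.002  1.     0.003]
 [ 1.     0.002 -0.   ]
 [-0.     0.003 -1.   ]]
F [ 1.2  0.3 -0.9] grip 0.0 open 0.004547100502590786
shares [-0.006 -0.051  0.894]
3 [[-199.15847553 -119.94491336   28.02794435]
 [-196.24078567 -117.60850882   29.19798391]
 [-195.10857336 -116.50842134   30.28334478]]
```

View pics/s3.png

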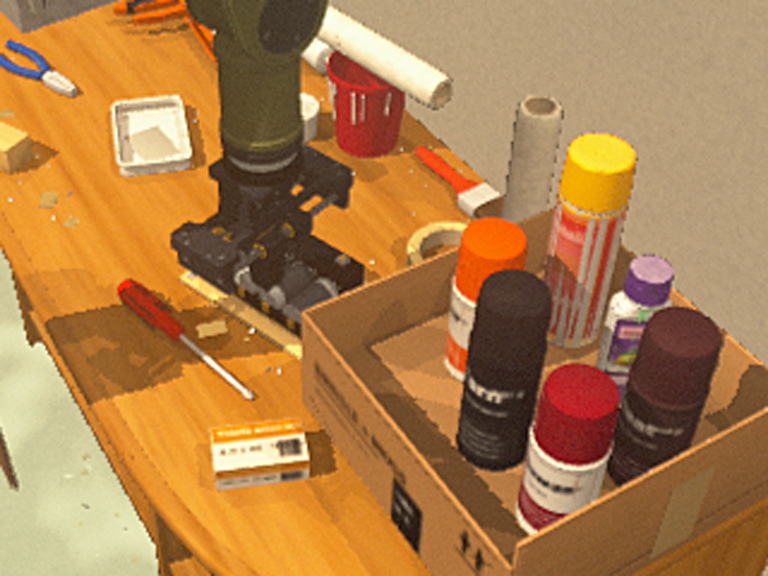

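The small box is well clear, and the mixing tray shows at about (150,135) in the crop. Next I'll descend, then push slowly while watching the force.

>>> step_arm(
  motion=[
    {"dx": 0.0,"dy": -0.05,"dz": 0.89,"wx": 0.0,"wy": 0.0,"wz": 0.0,"claw": 0.0},
    {"dx": 0.0,"dy": -0.05,"dz": 0.89,"wx": 0.0,"wy": 0.0,"wz": 0.0,"claw": 0.0},
    {"dx": 0.0,"dy": -0.05,"dz": 0.89,"wx": 0.0,"wy": 0.0,"wz": 0.0,"claw": 0.0},
    {"dx": 0.0,"dy": -0.05,"dz": 0.89,"wx": 0.0,"wy": 0.0,"wz": 0.0,"claw": 0.0},
    {"dx": 0.0,"dy": 0.1,"dz": 0.89,"wx": 0.0,"wy": 0.0,"wz": 0.0,"claw": 0.0},
    {"dx": 0.0,"dy": 0.18,"dz": 0.89,"wx": 0.0,"wy": 0.0,"wz": 0.0,"claw": 0.0},
    {"dx": 0.0,"dy": 0.18,"dz": 0.89,"wx": 0.0,"wy": 0.0,"wz": 0.0,"claw": 0.0},
  ],
)

```text
clock: 2.2
tool_pos: [0.4939, -0.1417, 0.0327]
eef_rot: [0.585, 0.811, 0.002, 0.002]
contact_force: [-0.1, 0.5, 0.0]
opening: 0.002
finger_force: 0.0
```

```bash
python3 -c "
from h import *
to(-60,-54,32)"
```

```text
t 2.2 tray [-66.7 -54.5  32.7] world [ 493.9 -141.7   32.7]
tool axes in tray frame (cols)
 [[-0.001  1.     0.005]
 [ 1.     0.001 -0.001]
 [-0.001  0.005 -1.   ]]
F [0.1 0.5 0. ] grip 0.0 open 0.0019971691261210936
shares [0.007 0.084 0.009]
```

>>> step_arm(
  motion=[
    {"dx": 0.0,"dy": 0.04,"dz": 0.0,"wx": 0.0,"wy": 0.0,"wz": 0.0,"claw": 0.0},
    {"dx": 0.0,"dy": 0.06,"dz": 0.0,"wx": 0.0,"wy": 0.0,"wz": 0.0,"claw": 0.0},
    {"dx": 0.0,"dy": 0.06,"dz": 0.0,"wx": 0.0,"wy": 0.0,"wz": 0.0,"claw": 0.0},
  ],
)

```text
clock: 2.5
tool_pos: [0.4957, -0.1408, 0.0316]
eef_rot: [0.586, 0.811, 0.0, 0.0]
contact_force: [-0.2, 0.6, 0.6]
opening: 0.0
finger_force: 0.0
```

>>> step_arm(
  motion=[
    {"dx": 0.0,"dy": 0.03,"dz": 0.0,"wx": 0.0,"wy": 0.0,"wz": 0.0,"claw": 0.0},
    {"dx": 0.0,"dy": 0.05,"dz": 0.0,"wx": 0.0,"wy": 0.0,"wz": 0.0,"claw": 0.0},
    {"dx": 0.0,"dy": 0.05,"dz": 0.0,"wx": 0.0,"wy": 0.0,"wz": 0.0,"claw": 0.0},
  ],
)

```text
clock: 2.8
tool_pos: [0.4989, -0.1397, 0.0314]
eef_rot: [0.586, 0.811, -0.0, -0.0]
contact_force: [-1.1, -1.3, 0.7]
opening: 0.007
finger_force: 0.5
```

>>> step_arm(
  motion=[
    {"dx": 0.0,"dy": 0.03,"dz": 0.0,"wx": 0.0,"wy": 0.0,"wz": 0.0,"claw": 0.0},
    {"dx": 0.0,"dy": 0.05,"dz": 0.0,"wx": 0.0,"wy": 0.0,"wz": 0.0,"claw": 0.0},
    {"dx": 0.0,"dy": 0.05,"dz": 0.0,"wx": 0.0,"wy": 0.0,"wz": 0.0,"claw": 0.0},
  ],
)

```text
clock: 3.1
tool_pos: [0.499, -0.1397, 0.0314]
eef_rot: [0.586, 0.81, -0.003, -0.003]
contact_force: [-6.5, -2.6, 5.4]
opening: 0.005
finger_force: 3.8
```

```bash
python3 -c "
from h import *
to(-55,-54,32)"
```

```text
t 3.1 tray [-61.2 -54.2  31.4] world [ 499.  -139.7   31.4]
tool axes in tray frame (cols)
 [[ 0.001  1.    -0.008]
 [ 1.    -0.001  0.001]
 [ 0.001 -0.008 -1.   ]]
F [-6.9 -0.4  5.4] grip 3.7656426429748535 open 0.00491079937632997
shares [ 0.003  0.078 -0.008]
```

>>> step_arm(
  motion=[
    {"dx": 0.0,"dy": 0.04,"dz": 0.0,"wx": 0.0,"wy": 0.0,"wz": 0.0,"claw": 0.0},
    {"dx": 0.0,"dy": 0.08,"dz": 0.0,"wx": 0.0,"wy": 0.0,"wz": 0.0,"claw": 0.0},
    {"dx": 0.0,"dy": 0.08,"dz": 0.0,"wx": 0.0,"wy": 0.0,"wz": 0.0,"claw": 0.0},
  ],
)

```text
clock: 3.4
tool_pos: [0.5029, -0.1385, 0.0314]
eef_rot: [0.587, 0.81, -0.005, -0.004]
contact_force: [-9.9, -4.0, 8.5]
opening: 0.005
finger_force: 5.7
```

```bash
python3 -c "
from h import *
where()"
```

```text
t 3.4 tray [-57.2 -54.3  31.4] world [ 502.9 -138.5   31.4]
tool axes in tray frame (cols)
 [[ 0.002  1.    -0.013]
 [ 1.    -0.002  0.001]
 [ 0.001 -0.013 -1.   ]]
F [-10.7  -0.6   8.5] grip 5.6986843049526215 open 0.004538222021412201
```

Pushing with the outer finger back shows an upward reaction, because that side of the finger is slanted. I'll back off and lean the tool, then push with the pad tip of the lower finger instead.

>>> step_arm(
  motion=[
    {"dx": 0.0,"dy": -0.3,"dz": 0.0,"wx": 0.0,"wy": 0.0,"wz": 0.0,"claw": 0.0},
    {"dx": 0.0,"dy": -0.3,"dz": -0.5,"wx": 0.0,"wy": 0.0,"wz": 0.0,"claw": 20.0},
    {"dx": 0.0,"dy": -0.3,"dz": -0.9,"wx": -0.194,"wy": 0.0,"wz": 0.0,"claw": 40.0},
    {"dx": 0.0,"dy": -0.3,"dz": -0.9,"wx": -0.194,"wy": 0.0,"wz": 0.0,"claw": 40.0},
    {"dx": 0.0,"dy": -0.3,"dz": -0.9,"wx": -0.194,"wy": 0.0,"wz": 0.0,"claw": 40.0},
    {"dx": 0.0,"dy": -0.3,"dz": -0.9,"wx": -0.194,"wy": 0.0,"wz": 0.0,"claw": 40.0},
    {"dx": 0.0,"dy": -0.3,"dz": -0.9,"wx": -0.194,"wy": 0.0,"wz": 0.0,"claw": 40.0},
    {"dx": 0.0,"dy": -0.3,"dz": -0.9,"wx": -0.194,"wy": 0.0,"wz": 0.0,"claw": 40.0},
  ],
)

```text
clock: 4.2
tool_pos: [0.4689, -0.1449, 0.0936]
eef_rot: [0.575, 0.811, 0.096, 0.055]
contact_force: [-0.7, -0.1, -1.7]
opening: 0.456
finger_force: 0.0
```

```bash
python3 -c "
from h import *
to(-42,-54,47)"
```

```text
t 4.2 tray [-91.4 -49.7  93.6] world [ 468.9 -144.9   93.6]
tool axes in tray frame (cols)
 [[-0.02   0.975  0.219]
 [ 1.     0.015  0.025]
 [ 0.021  0.22  -0.975]]
F [-0.7  0.2 -1.7] grip 0.0 open 0.4563098954170485
shares [-0.079  0.474  0.702]
```

>>> step_arm(
  motion=[
    {"dx": -0.05,"dy": 0.12,"dz": 0.0,"wx": -0.125,"wy": 0.0,"wz": 0.0,"claw": 40.0},
    {"dx": -0.05,"dy": 0.12,"dz": 0.0,"wx": -0.125,"wy": 0.0,"wz": 0.0,"claw": 40.0},
    {"dx": -0.05,"dy": 0.12,"dz": 0.0,"wx": -0.125,"wy": 0.0,"wz": 0.0,"claw": 40.0},
    {"dx": -0.05,"dy": 0.12,"dz": 0.0,"wx": -0.125,"wy": 0.0,"wz": 0.0,"claw": 40.0},
    {"dx": -0.05,"dy": 0.12,"dz": 0.0,"wx": -0.125,"wy": 0.0,"wz": 0.0,"claw": 40.0},
  ],
)

```text
clock: 4.7
tool_pos: [0.474, -0.1466, 0.0919]
eef_rot: [0.557, 0.774, 0.254, 0.162]
contact_force: [-1.2, 0.7, -0.3]
opening: 0.454
finger_force: 0.0
```

```bash
python3 -c "
from h import *
to(-42,-54,47);print(get_state()['q'])"
```

```text
t 4.7 tray [-87.2 -53.   91.9] world [ 474.  -146.6   91.9]
tool axes in tray frame (cols)
 [[-0.014  0.819  0.573]
 [ 0.999 -0.007  0.034]
 [ 0.032  0.573 -0.819]]
F [-0.9  1.  -0.3] grip 0.0 open 0.45400198427566235
shares [-0.039  0.141  0.783]
[ 1.09677597  1.13113488 -1.08407911  2.42768898  2.41144758  0.65827024
 -1.48743615]
```

>>> step_arm(
  motion=[
    {"dx": -0.03,"dy": 0.14,"dz": 0.5,"wx": 0.0,"wy": 0.0,"wz": 0.0,"claw": 40.0},
    {"dx": -0.03,"dy": 0.14,"dz": 0.76,"wx": 0.0,"wy": 0.0,"wz": 0.0,"claw": 40.0},
    {"dx": -0.03,"dy": 0.14,"dz": 0.76,"wx": 0.0,"wy": 0.0,"wz": 0.0,"claw": 40.0},
    {"dx": -0.03,"dy": 0.14,"dz": 0.76,"wx": 0.0,"wy": 0.0,"wz": 0.0,"claw": 40.0},
    {"dx": -0.03,"dy": 0.14,"dz": 0.76,"wx": 0.0,"wy": 0.0,"wz": 0.0,"claw": 40.0},
  ],
)

```text
clock: 5.2
tool_pos: [0.5198, -0.1323, 0.0528]
eef_rot: [0.553, 0.777, 0.251, 0.165]
contact_force: [0.6, -0.1, -0.1]
opening: 0.451
finger_force: 0.0
```

```bash
python3 -c "
from h import *
to(-34,-54,47);print(get_state()['q'])
p,d,c=snap('side','s4.png',(240,160,400,280),4)"
```

```text
t 5.2 tray [-39.2 -53.8  52.8] world [ 519.8 -132.3   52.8]
tool axes in tray frame (cols)
 [[-0.022  0.819  0.573]
 [ 1.     0.006  0.029]
 [ 0.02   0.573 -0.819]]
F [ 0.5 -0.3 -0.1] grip 0.0 open 0.45140604095194986
shares [-0.006  0.011  0.096]
[ 1.00111225  1.22125636 -1.0488977   2.33875964  2.43554334  0.70569954
 -1.47458656]
```

View pics/s4.png

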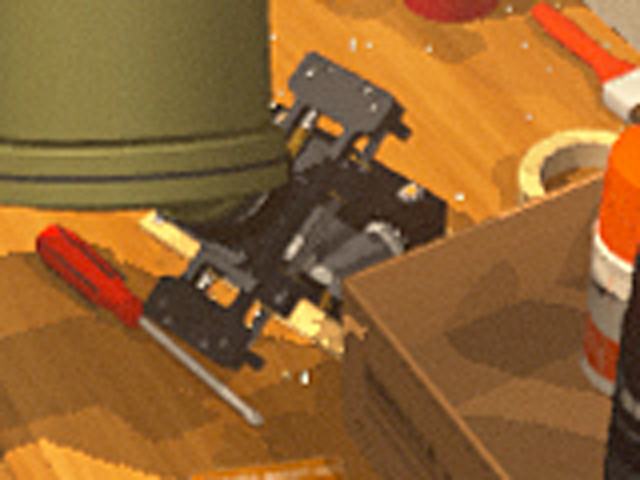

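The lower finger tip is in front of the cell, which is visible at (355,250), and the body is clear of the screwdriver. Now I'll go down 6 mm and push forward.

>>> step_arm(
  motion=[
    {"dx": 0.0,"dy": -0.043,"dz": 0.061,"wx": 0.0,"wy": 0.0,"wz": 0.0,"claw": 40.0},
    {"dx": 0.0,"dy": -0.043,"dz": 0.061,"wx": 0.0,"wy": 0.0,"wz": 0.0,"claw": 40.0},
    {"dx": 0.0,"dy": 0.02,"dz": 0.104,"wx": 0.0,"wy": 0.0,"wz": 0.0,"claw": 40.0},
    {"dx": 0.0,"dy": 0.06,"dz": 0.132,"wx": 0.0,"wy": 0.0,"wz": 0.0,"claw": 40.0},
    {"dx": 0.0,"dy": 0.08,"dz": 0.147,"wx": 0.0,"wy": 0.0,"wz": 0.0,"claw": 40.0},
    {"dx": 0.0,"dy": 0.08,"dz": 0.147,"wx": 0.0,"wy": 0.0,"wz": 0.0,"claw": 40.0},
  ],
)

```text
clock: 5.85
tool_pos: [0.5298, -0.1284, 0.0454]
eef_rot: [0.554, 0.777, 0.251, 0.164]
contact_force: [-7.1, -2.6, 4.8]
opening: 0.455
finger_force: 3.4
```

```bash
python3 -c "
from h import *
where()"
```

```text
t 5.85 tray [-28.4 -53.2  45.4] world [ 529.8 -128.4   45.4]
tool axes in tray frame (cols)
 [[-0.02   0.821  0.571]
 [ 1.     0.004  0.03 ]
 [ 0.022  0.572 -0.82 ]]
F [-7.5 -0.3  4.8] grip 3.3942921459674835 open 0.45530076853205387
```

>>> step_arm(
  motion=[
    {"dx": 0.0,"dy": 0.051,"dz": 0.036,"wx": 0.0,"wy": 0.0,"wz": 0.0,"claw": 40.0},
    {"dx": 0.0,"dy": 0.051,"dz": 0.036,"wx": 0.0,"wy": 0.0,"wz": 0.0,"claw": 40.0},
    {"dx": 0.0,"dy": 0.07,"dz": 0.0,"wx": 0.0,"wy": 0.0,"wz": 0.0,"claw": 40.0},
    {"dx": 0.0,"dy": 0.09,"dz": -0.02,"wx": 0.0,"wy": 0.0,"wz": 0.0,"claw": 40.0},
    {"dx": 0.0,"dy": 0.108,"dz": -0.046,"wx": 0.0,"wy": 0.0,"wz": 0.0,"claw": 40.0},
    {"dx": 0.0,"dy": 0.108,"dz": -0.046,"wx": 0.0,"wy": 0.0,"wz": 0.0,"claw": 40.0},
  ],
)

```text
clock: 6.45
tool_pos: [0.5338, -0.1272, 0.0527]
eef_rot: [0.554, 0.777, 0.25, 0.164]
contact_force: [-6.1, -2.7, 0.6]
opening: 0.453
finger_force: 3.2
```

```bash
python3 -c "
from h import *
where()
p,d,c=snap('side');P=tl(cloud(c,d))*1000
for n in('side','scene'):
  p,d,c=snap(n);P=tl(cloud(c,d))*1000
  for y in(-63,-54,-18.5):
    print(y,[ '%d:%.0f'%(x,np.nanmedian(P[m][:,2])) for x in range(-60,20,4) for m in [(abs(P[...,1]-y)<4)&(abs(P[...,0]-x)<2)] if m.sum()])
"
```

```text
t 6.45 tray [-24.2 -53.3  52.7] world [ 533.8 -127.2   52.7]
tool axes in tray frame (cols)
 [[-0.019  0.822  0.57 ]
 [ 1.     0.003  0.03 ]
 [ 0.023  0.57  -0.821]]
F [-6.7 -0.7  0.6] grip 3.175862990319729 open 0.4531616197629938
-63 ['-60:51', '-56:43', '-52:31', '-48:25', '-44:34', '-40:44', '-36:83', '-32:138', '-28:177', '-24:97', '-20:94', '-16:86', '-12:70', '-8:77', '-4:68', '0:45', '4:42', '8:52', '12:40', '16:49']
-54 ['-60:8', '-56:8', '-52:18', '-48:24', '-44:144', '-40:49', '-36:148', '-32:105', '-28:175', '-24:181', '-20:184', '-16:184', '-12:190', '-8:193', '-4:45', '0:46', '4:46', '8:46', '12:44', '16:50']
-18.5 ['-60:6', '-56:9', '-24:46', '-20:43', '-16:44', '-12:45', '-8:43', '-4:44', '0:44', '4:45']
-63 ['-36:-795', '-32:-796', '-28:-792', '-24:-798', '-20:-797', '-16:-793', '-8:-801', '-4:-798', '0:-798', '4:-797', '8:-798']
-54 ['-52:14', '-48:18', '-40:-794', '-32:-799', '-28:-790', '-24:-799', '-20:-795', '-16:-794', '-12:-802', '-8:-797', '-4:-796', '0:-799', '4:-794', '8:-801', '12:-802']
-18.5 ['-52:12', '-48:-798', '-44:-793', '-40:-794', '-36:-795', '-32:-796', '-28:-798', '-24:-799', '-20:-797', '-12:-800', '-8:-795', '-4:-798', '0:-799', '4:-796', '8:-800', '12:-798', '16:-800']
```

>>> step_arm(
  motion=[
    {"dx": 0.0,"dy": 0.06,"dz": -0.03,"wx": 0.0,"wy": 0.0,"wz": 0.0,"claw": 40.0},
    {"dx": 0.0,"dy": 0.09,"dz": -0.07,"wx": 0.0,"wy": 0.0,"wz": 0.0,"claw": 40.0},
    {"dx": 0.0,"dy": 0.117,"dz": -0.102,"wx": 0.0,"wy": 0.0,"wz": 0.0,"claw": 40.0},
    {"dx": 0.0,"dy": 0.117,"dz": -0.102,"wx": 0.0,"wy": 0.0,"wz": 0.0,"claw": 40.0},
  ],
)

```text
clock: 7.0
tool_pos: [0.5372, -0.1263, 0.0653]
eef_rot: [0.554, 0.777, 0.251, 0.164]
contact_force: [-5.2, -1.4, 1.2]
opening: 0.452
finger_force: 3.3
```

```bash
python3 -c "
from h import *
where()
p,d,c=snap('side','s5.png',(270,170,390,270),6);P=tl(cloud(c,d))*1000
for y in(-67,-61,-54,-48):
    print(y,[ '%d:%.0f'%(x,np.nanmedian(P[m][:,2])) for x in range(-60,20,3) for m in [(abs(P[...,1]-y)<3)&(abs(P[...,0]-x)<2)&(P[...,2]<75)] if m.sum()])
"
```

```text
t 7.0 tray [-20.8 -53.5  65.3] world [ 537.2 -126.3   65.3]
tool axes in tray frame (cols)
 [[-0.02   0.821  0.571]
 [ 1.     0.003  0.03 ]
 [ 0.023  0.571 -0.821]]
F [-5.4  0.3  1.2] grip 3.2617059722542763 open 0.4518259991859763
-67 ['-60:36', '-57:62', '-54:10', '-51:21', '-48:22', '-45:54', '-42:47', '-39:52', '-36:55', '-33:54', '-30:55', '-27:55', '-24:53', '-21:51', '-18:51', '-15:53', '-12:45', '-9:48', '-6:43', '-3:45', '0:46', '3:44', '6:45', '9:49', '12:39', '15:41', '18:52']
-61 ['-60:7', '-57:8', '-54:38', '-51:20', '-48:21', '-45:36', '-42:44', '-39:51', '-36:59', '-33:63', '-30:60', '-27:60', '-24:58', '-21:58', '-18:55', '-15:57', '-12:53', '-9:53', '-6:53', '-3:51', '0:49', '3:48', '6:48', '9:49', '12:49', '15:52', '18:52']
-54 ['-60:9', '-57:7', '-54:8', '-51:15', '-48:17', '-45:38', '-42:37', '-39:58', '-36:57', '-33:13', '-30:60', '-27:60', '-24:59', '-21:59', '-18:58', '-15:57', '-12:56', '-9:52', '-6:51', '-3:52', '0:50', '6:49', '9:48', '12:52', '15:54', '18:52']
-48 ['-60:8', '-57:8', '-54:9', '-51:14', '-48:18', '-45:36', '-42:34', '-39:57', '-36:58', '-33:57', '-30:11', '-27:12', '-24:33', '-21:54', '-18:54', '-15:54', '-9:52', '-6:49', '-3:49', '0:51', '3:48', '6:51', '9:51', '12:52', '15:52', '18:52']
```

View pics/s5.png

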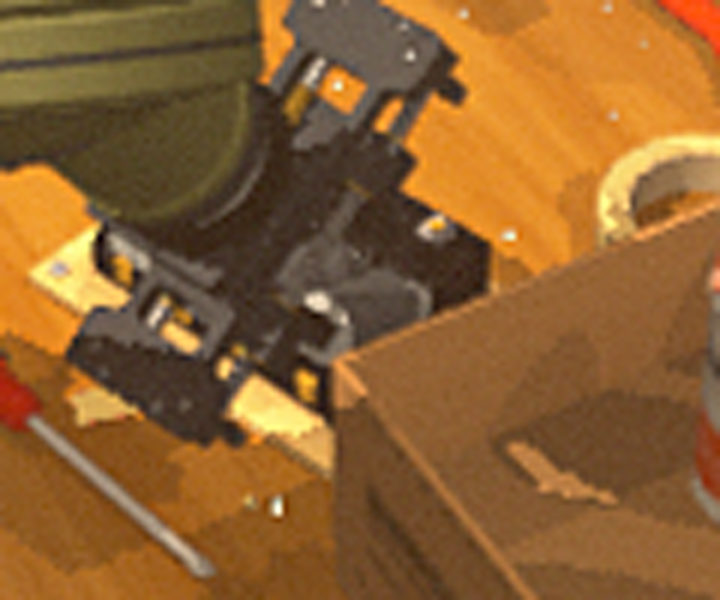

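The crop shows the cell's front end raised at (330,310). Depth gives the top front corner near z≈62 at a tilt of about 18°, so it's clear of the lip. I'll ease back so it slides out onto the lip.

>>> step_arm(
  motion=[
    {"dx": 0.0,"dy": -0.04,"dz": -0.028,"wx": 0.0,"wy": 0.0,"wz": 0.0,"claw": 40.0},
    {"dx": 0.0,"dy": -0.08,"dz": -0.056,"wx": 0.0,"wy": 0.0,"wz": 0.0,"claw": 40.0},
    {"dx": 0.0,"dy": -0.12,"dz": -0.084,"wx": 0.0,"wy": 0.0,"wz": 0.0,"claw": 40.0},
    {"dx": 0.0,"dy": -0.16,"dz": -0.112,"wx": 0.0,"wy": 0.0,"wz": 0.0,"claw": 40.0},
    {"dx": 0.0,"dy": -0.2,"dz": -0.14,"wx": 0.0,"wy": 0.0,"wz": 0.0,"claw": 40.0},
    {"dx": 0.0,"dy": -0.3,"dz": -0.21,"wx": 0.0,"wy": 0.0,"wz": 0.0,"claw": 40.0},
    {"dx": 0.0,"dy": -0.4,"dz": -0.28,"wx": 0.0,"wy": 0.0,"wz": 0.0,"claw": 40.0},
    {"dx": 0.0,"dy": -0.5,"dz": -0.6,"wx": 0.0,"wy": 0.0,"wz": 0.0,"claw": 40.0},
  ],
)

```text
clock: 7.85
tool_pos: [0.4824, -0.1463, 0.0815]
eef_rot: [0.554, 0.776, 0.252, 0.165]
contact_force: [-0.5, 0.4, 1.2]
opening: 0.452
finger_force: 0.0
```

```bash
python3 -c "
from h import *
where()
for n in ('wrist','side'):
  p,d,c=snap(n);P=tl(cloud(c,d))*1000
  for y in(-61,-54,-47,-18):
    print(y,[ '%d:%.0f'%(x,np.nanmedian(P[m][:,2])) for x in range(-75,20,3) for m in [(abs(P[...,1]-y)<3)&(abs(P[...,0]-x)<2)&(P[...,2]<75)] if m.sum()])
"
```

```text
t 7.85 tray [-79.  -55.3  81.5] world [ 482.4 -146.3   81.5]
tool axes in tray frame (cols)
 [[-0.02   0.819  0.574]
 [ 1.     0.003  0.031]
 [ 0.024  0.574 -0.818]]
F [-0.4  0.5  1.2] grip 0.0 open 0.45200913146051763
-61 ['-75:1', '-72:1', '-69:6', '-66:9', '-63:22', '-60:39', '-57:49', '-54:56', '-51:10', '-48:59', '-45:58', '-42:58', '-39:56', '-36:55', '-33:54', '-30:53', '-27:52', '-24:51', '-21:50', '-18:49', '-15:48', '-12:47', '-9:46', '-6:44', '-3:43', '0:43', '9:52', '12:53', '15:52', '18:52']
-54 ['-75:1', '-72:1', '-69:6', '-66:9', '-63:34', '-60:40', '-57:49', '-54:57', '-51:38', '-48:60', '-45:60', '-42:59', '-39:58', '-36:57', '-33:55', '-30:54', '-27:53', '-24:52', '-21:51', '-18:50', '-15:49', '-12:48', '-9:47', '-6:45', '-3:44', '0:44', '6:37', '9:52', '12:53', '15:53', '18:53']
-47 ['-75:1', '-72:1', '-69:6', '-66:9', '-63:35', '-60:41', '-57:49', '-54:56', '-51:17', '-48:19', '-45:57', '-42:57', '-39:55', '-36:53', '-33:53', '-30:51', '-27:51', '-24:50', '-21:49', '-18:48', '-15:47', '-12:46', '-9:46', '-6:43', '-3:43', '0:42', '6:34', '9:52', '12:52', '15:53', '
[... 618 characters left out ...]
:-394', '-69:4', '-66:8', '-63:36', '-60:40', '-57:50', '-54:53', '-51:30', '-48:59', '-45:58', '-42:57', '-39:56', '-36:55', '-33:54', '-30:53', '-27:51', '-24:51', '-21:52', '-18:51', '-15:48', '-12:47', '-9:46', '-3:43', '9:52', '12:44', '15:51', '18:42']
-47 ['-75:-396', '-72:1', '-69:3', '-66:9', '-63:35', '-60:40', '-57:50', '-54:34', '-51:9', '-48:33', '-45:59', '-42:56', '-36:53', '-33:53', '-24:50', '-21:49', '-12:44', '-3:40', '9:51', '12:43', '15:50', '18:51']
-18 ['-75:-3', '-72:-1', '-69:-397', '-66:-791', '-54:11', '-51:13', '-48:18', '-45:32', '-42:39', '-39:42', '-36:43', '-33:43', '-30:43', '-9:45', '-6:43', '-3:44', '0:44', '3:44', '6:43', '9:51', '12:47', '15:50', '18:54']
```

The cell is propped with its top front corner at (-50, z 61), tilted about 19°, and the neighbours are unmoved at z 44. I'll rise, straighten the tool and start the quarter turn for a cross grasp.

>>> step_arm(
  motion=[
    {"dx": 0.0,"dy": 0.3,"dz": -0.5,"wx": 0.0,"wy": 0.0,"wz": 0.0,"claw": 60.0},
    {"dx": 0.0,"dy": 0.57,"dz": -0.82,"wx": 0.05,"wy": 0.0,"wz": 0.0,"claw": 60.0},
    {"dx": 0.0,"dy": 0.57,"dz": -0.82,"wx": 0.1,"wy": 0.0,"wz": 0.0,"claw": 60.0},
    {"dx": 0.0,"dy": 0.57,"dz": -0.82,"wx": 0.194,"wy": 0.0,"wz": 0.0,"claw": 60.0},
    {"dx": 0.0,"dy": 0.57,"dz": -0.82,"wx": 0.194,"wy": 0.0,"wz": 0.0,"claw": 60.0},
    {"dx": 0.0,"dy": 0.57,"dz": -0.82,"wx": 0.194,"wy": 0.0,"wz": 0.0,"claw": 60.0},
    {"dx": 0.0,"dy": 0.57,"dz": -0.82,"wx": 0.194,"wy": 0.0,"wz": 0.0,"claw": 60.0},
    {"dx": 0.0,"dy": 0.57,"dz": -0.82,"wx": 0.194,"wy": 0.0,"wz": 0.0,"claw": 60.0},
  ],
)

```text
clock: 8.75
tool_pos: [0.4819, -0.1495, 0.1621]
eef_rot: [0.578, 0.816, 0.011, -0.001]
contact_force: [2.7, -2.2, -1.3]
opening: 0.682
finger_force: 0.0
```

```bash
python3 -c "
from h import *
where();print(get_state()['q'])"
```

```text
t 8.75 tray [-80.5 -58.1 162.1] world [ 481.9 -149.5  162.1]
tool axes in tray frame (cols)
 [[-0.02   1.     0.016]
 [ 1.     0.02   0.015]
 [ 0.014  0.016 -1.   ]]
F [ 1.8 -2.9 -1.3] grip 0.0 open 0.6817115790765218
[ 0.72153251  0.77790638 -0.84419362  1.98528345  0.83336592  0.75631469
 -0.28401794]
```

>>> step_arm(
  motion=[
    {"dx": 0.0,"dy": 0.0,"dz": 0.0,"wx": 0.0,"wy": 0.0,"wz": 0.1,"claw": 60.0},
    {"dx": 0.0,"dy": 0.0,"dz": 0.0,"wx": 0.0,"wy": 0.0,"wz": 0.1,"claw": 60.0},
    {"dx": 0.0,"dy": 0.0,"dz": 0.0,"wx": 0.0,"wy": 0.0,"wz": 0.1,"claw": 60.0},
  ],
)

```text
clock: 9.05
tool_pos: [0.4835, -0.1494, 0.1612]
eef_rot: [0.699, 0.715, 0.013, -0.001]
contact_force: [-0.1, 0.1, 0.2]
opening: 0.682
finger_force: 0.0
```

```bash
python3 -c "
from h import *
where();print(get_state()['q'])"
```

```text
t 9.05 tray [-78.9 -58.6 161.2] world [ 483.5 -149.4  161.2]
tool axes in tray frame (cols)
 [[ 0.291  0.956  0.022]
 [ 0.956 -0.292  0.013]
 [ 0.019  0.018 -1.   ]]
F [-0.1  0.2  0.2] grip 0.0 open 0.6821219235726328
[ 0.68003365  0.75348431 -0.76296487  1.98905043  0.78208696  0.70053673
 -0.54656504]
```

>>> step_arm(
  motion=[
    {"dx": 0.48,"dy": -0.15,"dz": 0.0,"wx": 0.0,"wy": 0.0,"wz": 0.05,"claw": 60.0},
    {"dx": 0.48,"dy": -0.15,"dz": 0.0,"wx": 0.0,"wy": 0.0,"wz": 0.406,"claw": 60.0},
    {"dx": 0.48,"dy": -0.15,"dz": 0.0,"wx": 0.0,"wy": 0.0,"wz": 0.406,"claw": 60.0},
    {"dx": 0.48,"dy": -0.15,"dz": 0.0,"wx": 0.0,"wy": 0.0,"wz": 0.406,"claw": 60.0},
    {"dx": 0.48,"dy": -0.15,"dz": 0.0,"wx": 0.0,"wy": 0.0,"wz": 0.406,"claw": 60.0},
    {"dx": 0.48,"dy": -0.15,"dz": 0.0,"wx": 0.0,"wy": 0.0,"wz": 0.406,"claw": 60.0},
    {"dx": 0.48,"dy": -0.15,"dz": 0.0,"wx": 0.0,"wy": 0.0,"wz": 0.406,"claw": 60.0},
    {"dx": 0.48,"dy": -0.15,"dz": 0.0,"wx": 0.0,"wy": 0.0,"wz": 0.406,"claw": 60.0},
  ],
)

```text
clock: 9.85
tool_pos: [0.4699, -0.1116, 0.1616]
eef_rot: [0.981, 0.195, 0.01, -0.008]
contact_force: [0.6, 0.3, 0.1]
opening: 0.679
finger_force: 0.0
```

```bash
python3 -c "
from h import *
p,M=where();print(get_state()['q'])
T=np.array([[*EX,0],[*EY,0],[0,0,1]])
s=np.radians(30);G=np.array([[1,0,0],[0,-np.cos(s),-np.sin(s)],[0,np.sin(s),-np.cos(s)]]) # cols x,y,z
G=np.array([[1,0,0],[0,-np.cos(s),np.sin(s)],[0,-np.sin(s),-np.cos(s)]]).T
G=np.stack([[1,0,0],np.cross([0,-np.sin(s),-np.cos(s)],[1,0,0]),[0,-np.sin(s),-np.cos(s)]],1)
print(G,np.round(R.from_matrix((T@M).T@G).as_rotvec()/np.pi,3)); to(-56,-30,130)"
```

```text
t 9.85 tray [-80.  -18.4 161.6] world [ 469.9 -111.6  161.6]
tool axes in tray frame (cols)
 [[ 0.997  0.074  0.022]
 [ 0.073 -0.997  0.014]
 [ 0.023 -0.012 -1.   ]]
F [0.7 0.1 0.1] grip 0.0 open 0.6790956181327301
[ 0.41582342  0.65681434 -0.41790978  2.06487149  0.49379424  0.49959828
 -1.53804341]
[[ 1.         0.         0.       ]
 [ 0.        -0.8660254 -0.5      ]
 [ 0.         0.5       -0.8660254]] [-0.171 -0.013  0.021]
t 9.85 tray [-80.  -18.4 161.6] world [ 469.9 -111.6  161.6]
tool axes in tray frame (cols)
 [[ 0.997  0.074  0.022]
 [ 0.073 -0.997  0.014]
 [ 0.023 -0.012 -1.   ]]
F [0.7 0.1 0.1] grip 0.0 open 0.6790956181327301
shares [0.28  0.171 0.399]
```

>>> step_arm(
  motion=[
    {"dx": 0.27,"dy": 0.1,"dz": 0.3,"wx": -0.171,"wy": -0.013,"wz": 0.021,"claw": 60.0},
    {"dx": 0.27,"dy": 0.1,"dz": 0.3,"wx": -0.171,"wy": -0.013,"wz": 0.021,"claw": 60.0},
    {"dx": 0.27,"dy": 0.1,"dz": 0.3,"wx": -0.171,"wy": -0.013,"wz": 0.021,"claw": 60.0},
    {"dx": 0.27,"dy": 0.1,"dz": 0.3,"wx": -0.171,"wy": -0.013,"wz": 0.021,"claw": 60.0},
    {"dx": 0.27,"dy": 0.1,"dz": 0.3,"wx": -0.171,"wy": -0.013,"wz": 0.021,"claw": 60.0},
    {"dx": 0.27,"dy": 0.1,"dz": 0.3,"wx": -0.171,"wy": -0.013,"wz": 0.021,"claw": 60.0},
  ],
)

```text
clock: 10.45
tool_pos: [0.4937, -0.107, 0.1371]
eef_rot: [0.952, 0.16, 0.041, 0.257]
contact_force: [-0.1, -0.0, -0.5]
opening: 0.683
finger_force: 0.0
```

```bash
python3 -c "
from h import *
to(-57.5,-33,84);print(get_state()['q'])"
```

```text
t 10.45 tray [-56.  -21.4 137.1] world [ 493.7 -107.   137.1]
tool axes in tray frame (cols)
 [[ 1.     0.012  0.003]
 [ 0.012 -0.864 -0.503]
 [-0.004  0.503 -0.864]]
F [-0.1  0.  -0.5] grip 0.0 open 0.6825096961300191
shares [-0.018 -0.209  0.647]
[-0.5707346   0.86244223  0.6200468   2.24377624  0.96479008  0.07519902
 -2.35680813]
```

>>> step_arm(
  motion=[
    {"dx": -0.018,"dy": -0.21,"dz": 0.4,"wx": 0.0,"wy": 0.0,"wz": 0.0,"claw": 60.0},
    {"dx": -0.018,"dy": -0.21,"dz": 0.65,"wx": 0.0,"wy": 0.0,"wz": 0.0,"claw": 60.0},
    {"dx": -0.018,"dy": -0.21,"dz": 0.65,"wx": 0.0,"wy": 0.0,"wz": 0.0,"claw": 60.0},
    {"dx": -0.018,"dy": -0.21,"dz": 0.65,"wx": 0.0,"wy": 0.0,"wz": 0.0,"claw": 60.0},
  ],
)

```text
clock: 10.85
tool_pos: [0.5064, -0.1166, 0.0939]
eef_rot: [0.955, 0.152, 0.03, 0.255]
contact_force: [-0.4, -0.2, 0.5]
opening: 0.682
finger_force: 0.0
```

```bash
python3 -c "
from h import *
to(-57.5,-62.8,31.6);print(get_state()['q'])
p,d,c=snap('wrist');P=tl(cloud(c,d))*1000
for x in (-54,-50,-42,-34):
    print(x,[ '%d:%.0f'%(y,np.nanmedian(P[m][:,2])) for y in range(-80,-30,3) for m in [(abs(P[...,1]-y)<1.5)&(abs(P[...,0]-x)<3)&(P[...,2]<75)] if m.sum()])
"
```

```text
t 10.85 tray [-47.  -34.6  93.9] world [ 506.4 -116.6   93.9]
tool axes in tray frame (cols)
 [[ 1.     0.002 -0.022]
 [-0.009 -0.868 -0.496]
 [-0.02   0.496 -0.868]]
F [-0.5 -0.1  0.5] grip 0.0 open 0.6818437158468311
shares [-0.112 -0.08   0.853]
[-0.52290352  0.95902848  0.59207884  2.19824421  1.22997544  0.04395866
 -2.65258964]
-54 ['-68:57', '-65:58', '-62:60', '-59:61', '-56:62', '-53:62', '-50:60', '-47:59', '-44:57', '-41:53', '-38:47']
-50 ['-68:56', '-65:57', '-62:60', '-59:61', '-56:61', '-53:61', '-50:60', '-47:59', '-44:56', '-41:52', '-38:44', '-35:26', '-32:26']
-42 ['-68:53', '-65:55', '-62:57', '-59:58', '-56:59', '-53:58', '-50:58', '-47:56', '-44:53', '-41:49', '-38:42']
-34 ['-68:50', '-65:52', '-62:54', '-59:55', '-56:56', '-53:56', '-50:55', '-47:53', '-44:50', '-41:47', '-38:41', '-35:32', '-32:36']
```

Joints 6 and 7 are at their limits in this orientation. I'll back off and take the half-turn equivalent grasp.

>>> step_arm(
  motion=[
    {"dx": 0.0,"dy": 0.0,"dz": -0.5,"wx": 0.0,"wy": 0.0,"wz": 0.0,"claw": 60.0},
    {"dx": -0.1,"dy": 0.0,"dz": -1.0,"wx": 0.0,"wy": 0.0,"wz": -0.1,"claw": 60.0},
    {"dx": -0.1,"dy": 0.0,"dz": -1.0,"wx": 0.0,"wy": 0.0,"wz": -0.5,"claw": 60.0},
    {"dx": -0.1,"dy": 0.0,"dz": -1.0,"wx": 0.0,"wy": 0.0,"wz": -0.5,"claw": 60.0},
    {"dx": -0.1,"dy": 0.0,"dz": -1.0,"wx": 0.0,"wy": 0.0,"wz": -0.5,"claw": 60.0},
    {"dx": -0.1,"dy": 0.0,"dz": -1.0,"wx": 0.0,"wy": 0.0,"wz": -0.5,"claw": 60.0},
    {"dx": -0.1,"dy": 0.0,"dz": -1.0,"wx": 0.0,"wy": 0.0,"wz": -0.5,"claw": 60.0},
    {"dx": -0.1,"dy": 0.0,"dz": -1.0,"wx": 0.0,"wy": 0.0,"wz": -0.5,"claw": 60.0},
  ],
)

```text
clock: 11.7
tool_pos: [0.4877, -0.0813, 0.165]
eef_rot: [0.755, 0.604, -0.099, 0.237]
contact_force: [-0.1, -0.6, 0.7]
opening: 0.676
finger_force: 0.0
```

```bash
cat >> h.py <<'E'
def goal(x,z): # rotation shares to tray-frame tool axes x,z
    T=np.array([[*EX,0],[*EY,0],[0,0,1]]); M=R.from_quat(get_state()['eef_rot']).as_matrix()
    z=np.array(z,float);z/=np.linalg.norm(z);x=np.array(x,float);x-=z*(x@z);x/=np.linalg.norm(x)
    print('rot',np.round(R.from_matrix((T@M).T@np.stack([x,np.cross(z,x),z],1)).as_rotvec()/np.pi,3),'q',np.round(get_state()['q'],2))
E
python3 -c "
from h import *
to(-70,-5,150);goal([-1,0,0],[0,-.5,-.866])"
```

```text
t 11.7 tray [-53.6   4.8 165. ] world [487.7 -81.3 165. ]
tool axes in tray frame (cols)
 [[ 0.51   0.86  -0.021]
 [ 0.742 -0.452 -0.496]
 [-0.436  0.237 -0.868]]
F [-0.3 -0.5  0.7] grip 0.0 open 0.6761598510548287
shares [-0.114 -0.166  0.228]
rot [-0.006 -0.006 -0.67 ] q [-0.28  0.69  0.02  2.19  1.15  0.56 -1.57]
```

>>> step_arm(
  motion=[
    {"dx": -0.1,"dy": -0.17,"dz": 0.2,"wx": -0.006,"wy": -0.006,"wz": -0.67,"claw": 60.0},
    {"dx": -0.1,"dy": -0.17,"dz": 0.2,"wx": -0.006,"wy": -0.006,"wz": -0.67,"claw": 60.0},
    {"dx": -0.1,"dy": -0.17,"dz": 0.2,"wx": -0.006,"wy": -0.006,"wz": -0.67,"claw": 60.0},
    {"dx": -0.1,"dy": -0.17,"dz": 0.2,"wx": -0.006,"wy": -0.006,"wz": -0.67,"claw": 60.0},
    {"dx": -0.1,"dy": -0.17,"dz": 0.2,"wx": -0.006,"wy": -0.006,"wz": -0.67,"claw": 60.0},
    {"dx": -0.1,"dy": -0.17,"dz": 0.2,"wx": -0.006,"wy": -0.006,"wz": -0.67,"claw": 60.0},
    {"dx": -0.1,"dy": -0.17,"dz": 0.2,"wx": -0.006,"wy": -0.006,"wz": -0.67,"claw": 60.0},
    {"dx": -0.1,"dy": -0.17,"dz": 0.2,"wx": -0.006,"wy": -0.006,"wz": -0.67,"claw": 60.0},
  ],
)

```text
clock: 12.5
tool_pos: [0.4749, -0.0937, 0.1513]
eef_rot: [0.28, 0.924, -0.217, 0.146]
contact_force: [0.3, -0.4, -0.5]
opening: 0.682
finger_force: 0.0
```

```bash
python3 -c "
from h import *
to(-70,-10,130);goal([-1,0,0],[0,-.5,-.866])"
```

```text
t 12.5 tray [-69.6  -3.  151.3] world [474.9 -93.7 151.3]
tool axes in tray frame (cols)
 [[-0.617  0.787 -0.01 ]
 [ 0.682  0.529 -0.504]
 [-0.391 -0.318 -0.863]]
F [ 0.1 -0.5 -0.5] grip 0.0 open 0.6822859708041297
shares [0.047 0.035 0.275]
rot [-0.003 -0.002 -0.288] q [-0.21  0.71 -0.07  2.25  1.34  0.59 -0.56]
```

>>> step_arm(
  motion=[
    {"dx": 0.0,"dy": 0.0,"dz": 0.3,"wx": -0.003,"wy": -0.002,"wz": -0.288,"claw": 60.0},
    {"dx": 0.0,"dy": 0.0,"dz": 0.3,"wx": -0.003,"wy": -0.002,"wz": -0.288,"claw": 60.0},
    {"dx": 0.0,"dy": 0.0,"dz": 0.3,"wx": -0.003,"wy": -0.002,"wz": -0.288,"claw": 60.0},
    {"dx": 0.0,"dy": 0.0,"dz": 0.3,"wx": -0.003,"wy": -0.002,"wz": -0.288,"claw": 60.0},
    {"dx": 0.0,"dy": 0.0,"dz": 0.3,"wx": -0.003,"wy": -0.002,"wz": -0.288,"claw": 60.0},
    {"dx": 0.0,"dy": 0.0,"dz": 0.3,"wx": -0.003,"wy": -0.002,"wz": -0.288,"claw": 60.0},
    {"dx": 0.0,"dy": 0.0,"dz": 0.3,"wx": -0.003,"wy": -0.002,"wz": -0.288,"claw": 60.0},
    {"dx": 0.0,"dy": 0.0,"dz": 0.3,"wx": -0.003,"wy": -0.002,"wz": -0.288,"claw": 60.0},
  ],
)

```text
clock: 13.3
tool_pos: [0.4789, -0.1049, 0.1301]
eef_rot: [-0.149, 0.954, -0.255, 0.042]
contact_force: [0.3, 0.1, -0.7]
opening: 0.68
finger_force: 0.0
```

```bash
python3 -c "
from h import *
to(-58,-33,84);goal([-1,0,0],[0,-.5,-.866])"
```

```text
t 13.3 tray [-69.4 -14.9 130.1] world [ 478.9 -104.9  130.1]
tool axes in tray frame (cols)
 [[-1.     0.01  -0.001]
 [ 0.009  0.866 -0.499]
 [-0.004 -0.499 -0.866]]
F [ 0.3  0.  -0.7] grip 0.0 open 0.6800848939618361
shares [-0.142  0.093  0.613]
rot [ 0.    -0.    -0.003] q [-0.18  0.76 -0.07  2.26  1.46  0.57  0.22]
```

Good configuration. Moving to the pre-grasp, staying in front of the cell.

>>> step_arm(
  motion=[
    {"dx": -0.14,"dy": 0.09,"dz": 0.4,"wx": 0.0,"wy": 0.0,"wz": 0.0,"claw": 60.0},
    {"dx": -0.14,"dy": 0.09,"dz": 0.61,"wx": 0.0,"wy": 0.0,"wz": 0.0,"claw": 60.0},
    {"dx": -0.14,"dy": 0.09,"dz": 0.61,"wx": 0.0,"wy": 0.0,"wz": 0.0,"claw": 60.0},
    {"dx": -0.14,"dy": 0.09,"dz": 0.61,"wx": 0.0,"wy": 0.0,"wz": 0.0,"claw": 60.0},
  ],
)

```text
clock: 13.7
tool_pos: [0.4949, -0.1185, 0.0838]
eef_rot: [-0.15, 0.954, -0.255, 0.041]
contact_force: [0.1, 0.2, -0.0]
opening: 0.684
finger_force: 0.0
```

```bash
python3 -c "
from h import *
to(-58,-62.5,32);goal([-1,0,0],[0,-.5,-.866])
p,d,c=snap('wrist','w6.png');P=tl(cloud(c,d))*1000
for y in(-61,-54,-47):
    print(y,[ '%d:%.0f'%(x,np.nanmedian(P[m][:,2])) for x in range(-75,-20,3) for m in [(abs(P[...,1]-y)<3)&(abs(P[...,0]-x)<2)&(P[...,2]<75)] if m.sum()])
"
```

```text
t 13.7 tray [-58.4 -32.8  83.8] world [ 494.9 -118.5   83.8]
tool axes in tray frame (cols)
 [[-1.     0.007 -0.002]
 [ 0.007  0.867 -0.499]
 [-0.002 -0.499 -0.867]]
F [ 0.2  0.2 -0. ] grip 0.0 open 0.6836587221320601
shares [-0.007  0.001  0.746]
rot [ 0.    -0.001 -0.002] q [-0.14  0.87 -0.07  2.23  1.62  0.57  0.09]
-61 ['-75:1', '-72:1', '-69:8', '-66:9', '-63:35', '-60:40', '-57:49', '-54:57', '-51:60', '-48:59', '-45:58', '-42:57', '-39:56', '-36:55', '-33:54', '-30:53', '-27:52', '-24:51', '-21:49']
-54 ['-75:1', '-72:1', '-69:7', '-66:9', '-63:34', '-60:41', '-57:50', '-54:57', '-51:60', '-48:60', '-45:59', '-42:58', '-39:57', '-36:56', '-33:55', '-30:54', '-27:53', '-24:52', '-21:51']
-47 ['-75:1', '-72:1', '-69:8', '-66:9', '-63:35', '-60:41', '-57:50', '-54:57', '-51:20', '-48:57', '-45:57', '-42:56', '-39:53', '-36:53', '-33:51', '-30:50', '-27:50', '-24:49', '-21:48']
```

View pics/w6.png

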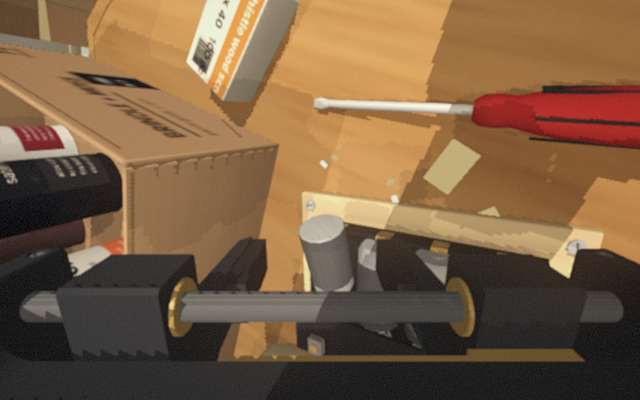

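The propped cell, with its flat face at (325,230), sits between the fingers at about (250,265) and (395,260). The carton is clear on the left. I'll descend and grip.

>>> step_arm(
  motion=[
    {"dx": -0.012,"dy": 0.0,"dz": 0.3,"wx": 0.0,"wy": 0.0,"wz": 0.0,"claw": 60.0},
    {"dx": -0.012,"dy": 0.0,"dz": 0.55,"wx": 0.0,"wy": 0.0,"wz": 0.0,"claw": 60.0},
    {"dx": -0.012,"dy": 0.0,"dz": 0.74,"wx": 0.0,"wy": 0.0,"wz": 0.0,"claw": 60.0},
    {"dx": -0.012,"dy": 0.0,"dz": 0.74,"wx": 0.0,"wy": 0.0,"wz": 0.0,"claw": 60.0},
  ],
  force=25,
)

```text
clock: 14.15
tool_pos: [0.5022, -0.1471, 0.0322]
eef_rot: [-0.15, 0.954, -0.255, 0.039]
contact_force: [-4.4, -2.5, -3.8]
opening: 0.682
finger_force: 2.5
```

>>> step_arm(
  motion=[
    {"dx": 0.0,"dy": 0.0,"dz": 0.0,"wx": 0.0,"wy": 0.0,"wz": 0.0,"claw": 28.0},
    {"dx": 0.0,"dy": 0.0,"dz": 0.0,"wx": 0.0,"wy": 0.0,"wz": 0.0,"claw": 28.0},
    {"dx": 0.0,"dy": 0.0,"dz": 0.0,"wx": 0.0,"wy": 0.0,"wz": 0.0,"claw": 28.0},
    {"dx": 0.0,"dy": 0.0,"dz": 0.0,"wx": 0.0,"wy": 0.0,"wz": 0.0,"claw": 28.0},
    {"dx": 0.0,"dy": 0.0,"dz": 0.0,"wx": 0.0,"wy": 0.0,"wz": 0.0,"claw": 28.0},
  ],
)

```text
clock: 14.65
tool_pos: [0.502, -0.1459, 0.0326]
eef_rot: [-0.151, 0.955, -0.254, 0.039]
contact_force: [-6.5, 1.0, 0.5]
opening: 0.361
finger_force: 25.2
```

```bash
python3 -c "
from h import *
where()"
```

```text
t 14.65 tray [-60.3 -61.   32.6] world [ 502.  -145.9   32.6]
tool axes in tray frame (cols)
 [[-1.     0.005 -0.006]
 [ 0.007  0.868 -0.497]
 [ 0.002 -0.497 -0.868]]
F [-5.9  3.   0.5] grip 25.245105160865933 open 0.36087877173278243
```

>>> step_arm(
  motion=[
    {"dx": 0.06,"dy": -0.01,"dz": -0.018,"wx": 0.0,"wy": 0.0,"wz": 0.0,"claw": 28.0},
    {"dx": 0.12,"dy": -0.02,"dz": -0.035,"wx": 0.0,"wy": 0.0,"wz": 0.0,"claw": 28.0},
    {"dx": 0.17,"dy": -0.028,"dz": -0.05,"wx": 0.0,"wy": 0.0,"wz": 0.0,"claw": 28.0},
    {"dx": 0.17,"dy": -0.028,"dz": -0.05,"wx": 0.0,"wy": 0.0,"wz": 0.0,"claw": 28.0},
  ],
)

```text
clock: 15.05
tool_pos: [0.4923, -0.1505, 0.0372]
eef_rot: [-0.151, 0.954, -0.255, 0.041]
contact_force: [-0.5, 0.1, -0.3]
opening: 0.366
finger_force: 24.7
```

```bash
python3 -c "
from h import *
where()
p,d,c=snap('wrist');P=tl(cloud(c,d))*1000
for y in(-61,-54,-47,-18):
    print(y,[ '%d:%.0f'%(x,np.nanmedian(P[m][:,2])) for x in range(-90,20,3) for m in [(abs(P[...,1]-y)<3)&(abs(P[...,0]-x)<2)&(P[...,2]<75)] if m.sum()])
p,d,c=snap('side');P=tl(cloud(c,d))*1000
for y in(-61,-54,-18):
    print(y,[ '%d:%.0f'%(x,np.nanmedian(P[m][:,2])) for x in range(-60,20,3) for m in [(abs(P[...,1]-y)<3)&(abs(P[...,0]-x)<2)&(P[...,2]<75)] if m.sum()])
"
```

```text
t 15.05 tray [-71.  -62.4  37.2] world [ 492.3 -150.5   37.2]
tool axes in tray frame (cols)
 [[-1.     0.006 -0.001]
 [ 0.006  0.866 -0.499]
 [-0.002 -0.499 -0.866]]
F [-0.4  0.3 -0.3] grip 24.72371625714004 open 0.36561314603057415
-61 ['-90:1', '-87:1', '-84:1', '-81:1', '-78:1', '-75:38', '-72:43', '-69:50', '-66:58', '-63:60', '-60:8', '-57:9', '-54:8', '-42:57', '-39:56', '-36:55', '-33:54', '-30:53', '-27:52', '-24:51', '-21:50', '-18:48', '-15:47', '-12:46']
-54 ['-90:0', '-87:1', '-84:1', '-81:1', '-78:1', '-75:37', '-72:42', '-69:51', '-66:59', '-63:62', '-45:59', '-42:58', '-39:57', '-36:56', '-33:55', '-30:54', '-27:53', '-24:52', '-21:50', '-18:49', '-15:48', '-12:47', '9:11', '12:11', '15:11']
-47 ['-90:1', '-87:1', '-84:1', '-81:1', '-78:1', '-75:1', '-72:43', '-69:51', '-66:58', '-48:58', '-45:57', '-42:56', '-39:55', '-36:53', '-33:52', '-30:51', '-27:50', '-24:49', '-21:48', '-18:46', '-15:12', '-12:12', '-9:12', '-6:11', '-3:11', '0:12', '3:12', '6:12', '9:11', '12:11']
-18 ['-90:1', '-87:1', '-84:1', '-81:59', '-78:1', '-75:1', '-72:1', '-69:5', '-66:71', '-63:69', '-60:68']
-61 ['-60:8', '-57:6', '-54:9', '-51:9', '-42:57', '-39:53', '-36:54', '-33:54', '-30:53', '-27:52', '-24:52', '-21:50', '-18:48', '-15:47', '-3:28', '0:29', '3:30', '6:38', '9:34', '12:39', '15:51', '18:51']
-54 ['-60:7', '-57:7', '-54:6', '-39:57', '-36:56', '-33:55', '-30:52', '-27:52', '-24:52', '-18:47', '-15:47', '-9:43', '0:32', '3:32', '6:32', '9:51', '12:50', '15:35', '18:53']
-18 ['-60:-799', '-57:-799', '-48:39', '-45:38', '-42:34']
```

It came out 12 mm and is held, but only at its tip. It still rests stably on the lip, so I'll regrasp deeper.

>>> step_arm(
  motion=[
    {"dx": 0.0,"dy": 0.0,"dz": 0.0,"wx": 0.0,"wy": 0.0,"wz": 0.0,"claw": 40.0},
    {"dx": 0.0,"dy": 0.0,"dz": 0.0,"wx": 0.0,"wy": 0.0,"wz": 0.0,"claw": 42.0},
    {"dx": -0.06,"dy": 0.01,"dz": 0.015,"wx": 0.0,"wy": 0.0,"wz": 0.0,"claw": 42.0},
    {"dx": -0.12,"dy": 0.02,"dz": 0.035,"wx": 0.0,"wy": 0.0,"wz": 0.0,"claw": 42.0},
    {"dx": -0.12,"dy": 0.02,"dz": 0.035,"wx": 0.0,"wy": 0.0,"wz": 0.0,"claw": 42.0},
  ],
  force=35,
)

```text
clock: 15.65
tool_pos: [0.5022, -0.1471, 0.0333]
eef_rot: [-0.151, 0.954, -0.255, 0.041]
contact_force: [0.2, 0.0, 0.2]
opening: 0.48
finger_force: 0.0
```

```bash
python3 -c "
from h import *
where()
p,d,c=snap('wrist');P=tl(cloud(c,d))*1000
for y in(-61,-54,-47):
    print(y,[ '%d:%.0f'%(x,np.nanmedian(P[m][:,2])) for x in range(-90,20,3) for m in [(abs(P[...,1]-y)<3)&(abs(P[...,0]-x)<2)&(P[...,2]<75)] if m.sum()])
"
```

```text
t 15.65 tray [-60.5 -62.3  33.3] world [ 502.2 -147.1   33.3]
tool axes in tray frame (cols)
 [[-1.     0.005 -0.001]
 [ 0.005  0.866 -0.499]
 [-0.002 -0.499 -0.866]]
F [ 0.2 -0.   0.2] grip 0.0001075826003216207 open 0.4795812039164857
-61 ['-90:0', '-87:0', '-84:0', '-81:1', '-78:1', '-75:0', '-72:5', '-69:43', '-66:51', '-63:57', '-60:62', '-57:64', '-54:9', '-51:8', '-30:52', '-27:51', '-24:49', '-21:48', '-18:46', '-15:44', '-12:43', '-9:41', '0:33', '3:33', '6:31', '9:30', '12:26', '15:25']
-54 ['-90:1', '-87:1', '-84:1', '-81:1', '-78:1', '-75:1', '-72:39', '-69:44', '-66:51', '-63:57', '-60:62', '-57:9', '-54:9', '-51:9', '-48:11', '-39:12', '-36:12', '-33:54', '-30:53', '-27:51', '-24:50', '-21:48', '-18:47', '-15:45', '-12:43', '-9:42', '0:34', '3:34', '9:11', '12:12', '15:12', '18:11']
-47 ['-90:1', '-87:1', '-84:1', '-81:1', '-78:1', '-75:0', '-72:2', '-69:43', '-66:51', '-63:57', '-60:62', '-57:63', '-51:21', '-48:23', '-45:24', '-39:12', '-36:12', '-33:50', '-30:49', '-27:49', '-24:47', '-21:46', '-18:45', '-15:42', '-12:40', '-9:40', '-6:12', '-3:12', '0:29', '3:25', '6:12', '9:12', '12:12', '15:12', '18:12']
```

>>> step_arm(
  motion=[
    {"dx": -0.01,"dy": 0.0,"dz": 0.0,"wx": 0.0,"wy": 0.0,"wz": 0.0,"claw": 28.0},
    {"dx": -0.01,"dy": 0.0,"dz": 0.0,"wx": 0.0,"wy": 0.0,"wz": 0.0,"claw": 28.0},
    {"dx": -0.01,"dy": 0.0,"dz": 0.0,"wx": 0.0,"wy": 0.0,"wz": 0.0,"claw": 28.0},
    {"dx": -0.01,"dy": 0.0,"dz": 0.0,"wx": 0.0,"wy": 0.0,"wz": 0.0,"claw": 28.0},
  ],
  force=40,
)

```text
clock: 16.1
tool_pos: [0.5022, -0.1467, 0.0333]
eef_rot: [-0.151, 0.954, -0.255, 0.041]
contact_force: [-2.0, 0.3, -0.7]
opening: 0.371
finger_force: 38.4
```

>>> step_arm(
  motion=[
    {"dx": 0.04,"dy": -0.05,"dz": -0.09,"wx": 0.0,"wy": 0.0,"wz": 0.0,"claw": 28.0},
    {"dx": 0.07,"dy": -0.1,"dz": -0.18,"wx": 0.0,"wy": 0.0,"wz": 0.0,"claw": 28.0},
    {"dx": 0.07,"dy": -0.15,"dz": -0.3,"wx": 0.0,"wy": 0.0,"wz": 0.0,"claw": 28.0},
    {"dx": 0.07,"dy": -0.25,"dz": -0.45,"wx": 0.0,"wy": 0.0,"wz": 0.0,"claw": 28.0},
    {"dx": 0.07,"dy": -0.35,"dz": -0.7,"wx": 0.0,"wy": 0.0,"wz": 0.0,"claw": 28.0},
    {"dx": 0.07,"dy": -0.35,"dz": -0.9,"wx": 0.0,"wy": 0.0,"wz": 0.0,"claw": 28.0},
    {"dx": 0.07,"dy": -0.35,"dz": -0.9,"wx": 0.0,"wy": 0.0,"wz": 0.0,"claw": 28.0},
    {"dx": 0.07,"dy": -0.35,"dz": -0.9,"wx": 0.0,"wy": 0.0,"wz": 0.0,"claw": 28.0},
  ],
)

```text
clock: 16.9
tool_pos: [0.4938, -0.1378, 0.1104]
eef_rot: [-0.151, 0.954, -0.255, 0.042]
contact_force: [0.5, 0.6, -0.9]
opening: 0.376
finger_force: 38.3
```

```bash
python3 -c "
from h import *
import pickle
where(); goal([-1,0,0],[0,0,-1])
D={n:snap(n) for n in('wrist','side','scene')}; pickle.dump(D,open('d7.pkl','wb'))
p,d,c=D['wrist'];P=tl(cloud(c,d))*1000
for y in(55,18,-18,-55):
    print(y,[ '%d:%.0f'%(x,np.nanmedian(P[m][:,2])) for x in range(-90,20,3) for m in [(abs(P[...,1]-y)<3)&(abs(P[...,0]-x)<2)] if m.sum()])
cv2.imwrite('pics/w7.png',np.hstack([cv2.resize(p[150:],(400,156)),cv2.resize(D['side'][0][150:306,240:440],None,fx=2,fy=1)][:1])[:,:,::-1])
cv2.imwrite('pics/w7.png',np.vstack([p[150:330],cv2.resize(D['side'][0][110:260,230:470],(640,400))])[:,:,::-1])
"
```

```text
t 16.9 tray [-65.6 -50.8 110.4] world [ 493.8 -137.8  110.4]
tool axes in tray frame (cols)
 [[-1.     0.006  0.   ]
 [ 0.005  0.866 -0.5  ]
 [-0.003 -0.5   -0.866]]
F [ 0.7  0.4 -0.9] grip 38.28098349273205 open 0.3758140638203636
rot [-0.167  0.001 -0.002] q [-0.13  0.81 -0.02  2.24  1.58  0.53  0.19]
55 ['-90:144', '-87:145', '-84:142', '-81:141', '-78:139', '-75:138', '-72:137', '-69:136', '-66:134', '-63:9', '-60:8', '-57:8', '-54:9', '-51:16', '-48:26', '-45:38', '-42:43', '-39:43', '-36:43', '-18:45', '-15:44', '-12:44', '-9:44', '-6:44', '-3:44', '0:44', '3:44', '6:45', '9:44']
18 ['-90:187', '-87:187', '-84:174', '-81:174', '-78:1', '-75:1', '-72:1', '-69:8', '-66:8', '-63:8', '-60:9', '-57:9', '-54:8', '-51:17', '-48:26', '-45:25']
-18 ['-90:208', '-87:208', '-84:197', '-81:1', '-78:110', '-75:121', '-72:2', '-69:8', '-66:9', '-63:9', '-60:9', '-57:8', '-54:8', '-51:17', '-48:28', '-45:37']
-55 ['-90:227', '-87:225', '-84:1', '-81:0', '-78:158', '-75:150', '-72:129', '-69:133', '-66:137', '-63:137', '-60:137', '-57:9', '-54:9', '-51:17', '-48:26', '-45:26', '-42:12', '-39:11', '-36:11', '-30:124', '-27:124', '-15:117']
```

View pics/w7.png

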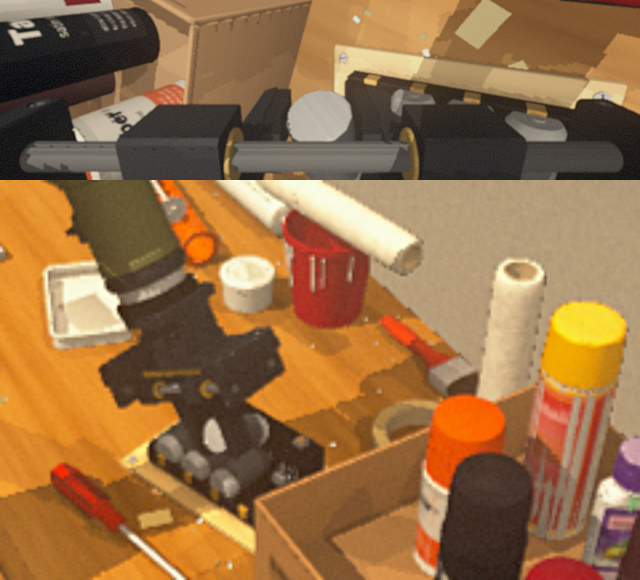

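The wrist strip shows the cell held in the fingers at (320,115). The side view shows the other three still in the tray at (165–225, 445–490). Now I'll locate the mixing tray from depth.

```bash
python3 -c "
from h import *
import pickle
for f,n in(('d0.pkl','scene'),('d0.pkl','side')):
    p,d,c=pickle.load(open(f,'rb'))[n];P=cloud(c,d)*1000
    o=15-0
    m=(abs(P[...,0]-520)<130)&(abs(P[...,1]-255)<130)&(P[...,2]<35)
    base=np.nanmedian(P[m][:,2]); 
    hsv=cv2.cvtColor(p,cv2.COLOR_RGB2HSV); w=m&(hsv[...,1]<70)&(hsv[...,2]>110)
    r=w&(P[...,2]-base>13)
    lab,L,st,_=cv2.connectedComponentsWithStats(w.astype('uint8')); k=1+np.argmax(st[1:,4]); 
    q=P[(L==k)]; rr=P[r&(L==k)]
    print(n,base,len(q),cv2.minAreaRect(q[:,:2].astype('float32')),'rim',len(rr),cv2.minAreaRect(rr[:,:2].astype('float32')), np.percentile(q[:,2],[5,50,95])-base)
"
```

```text
scene -4.874335752073577 1249 ((536.1387329101562, 275.8010559082031), (182.48472595214844, 108.25840759277344), 70.02202606201172) rim 338 ((525.7343139648438, 263.5426330566406), (152.0089569091797, 97.23110961914062), 69.77327728271484) [ 1.63015092  5.7454136  22.55569642]
side -0.321776814431296 625 ((419.19268798828125, 253.91375732421875), (59.91534423828125, 257.1213073730469), 0.45847180485725403) rim 0 ((0.0, 0.0), (0.0, 0.0), 0.0) [-907.99192357 -899.8174761  -890.98801995]
```

```bash
cat >> h.py <<'E'
def plan(pw,ud,a): # world target mm, cell axis heading deg, pitch alpha deg -> shares
    s=get_state(); M=R.from_quat(s['eef_rot']).as_matrix(); p=np.array(s['tool_pos'])
    u=np.array([np.cos(np.radians(ud)),np.sin(np.radians(ud)),0]); dn=np.array([0,0,-1.]); a=np.radians(a)
    z=u*np.sin(a)+dn*np.cos(a); x=-u*np.cos(a)+dn*np.sin(a)
    print('t',s['clock'],'world',np.round(p*1000,1),'grip',s['finger_force'],'open',s['opening'],'F',np.round(s['contact_force'],1),'q',np.round(s['q'],2))
    print('M\n',np.round(M,3)); print('shift',np.round(M.T@(np.array(pw)/1000-p)/.08,3),'rot',np.round(R.from_matrix(M.T@np.stack([x,np.cross(z,x),z],1)).as_rotvec()/np.pi,3))
E
python3 -c "
from h import *
plan([500,-60,150],69.8,0)"
```

```text
t 17.05 world [ 493.1 -138.2  109.4] grip 38.2803637906909 open 0.3719843240583872 F [-0.5 -0.3 -0.8] q [-0.13  0.81 -0.02  2.24  1.58  0.53  0.19]
M
 [[-0.951 -0.267  0.155]
 [-0.309  0.824 -0.474]
 [-0.001 -0.499 -0.867]]
shift [-0.384  0.529 -0.891] rot [-0.155 -0.075 -0.281]
```

>>> step_arm(
  motion=[
    {"dx": -0.1,"dy": 0.1,"dz": -0.5,"wx": 0.0,"wy": 0.0,"wz": 0.0,"claw": 28.0},
    {"dx": -0.38,"dy": 0.53,"dz": -0.89,"wx": -0.03,"wy": -0.015,"wz": -0.056,"claw": 28.0},
    {"dx": -0.38,"dy": 0.53,"dz": -0.89,"wx": -0.155,"wy": -0.075,"wz": -0.281,"claw": 28.0},
    {"dx": -0.38,"dy": 0.53,"dz": -0.89,"wx": -0.155,"wy": -0.075,"wz": -0.281,"claw": 28.0},
    {"dx": -0.38,"dy": 0.53,"dz": -0.89,"wx": -0.155,"wy": -0.075,"wz": -0.281,"claw": 28.0},
    {"dx": -0.38,"dy": 0.53,"dz": -0.89,"wx": -0.155,"wy": -0.075,"wz": -0.281,"claw": 28.0},
    {"dx": -0.38,"dy": 0.53,"dz": -0.89,"wx": -0.155,"wy": -0.075,"wz": -0.281,"claw": 28.0},
    {"dx": -0.38,"dy": 0.53,"dz": -0.89,"wx": -0.155,"wy": -0.075,"wz": -0.281,"claw": 28.0},
  ],
)

```text
clock: 17.85
tool_pos: [0.4989, -0.0607, 0.1497]
eef_rot: [-0.532, 0.846, -0.029, 0.003]
contact_force: [0.2, 0.7, -2.3]
opening: 0.373
finger_force: 38.3
```

```bash
python3 -c "
from h import *
plan([500,15,150],69.8,0)"
```

```text
t 17.85 world [498.9 -60.7 149.7] grip 38.2508410513401 open 0.37311601975578723 F [ 0.2  0.7 -2.3] q [ 0.36  0.72 -0.59  2.04  0.81  0.6   1.89]
M
 [[-0.433 -0.9    0.035]
 [-0.901  0.432 -0.046]
 [ 0.026 -0.052 -0.998]]
shift [-0.858  0.396 -0.046] rot [-0.016 -0.009 -0.03 ]
```

>>> step_arm(
  motion=[
    {"dx": -0.6,"dy": 0.28,"dz": -0.15,"wx": -0.016,"wy": -0.009,"wz": -0.03,"claw": 28.0},
    {"dx": -0.95,"dy": 0.45,"dz": -0.3,"wx": -0.016,"wy": -0.009,"wz": -0.03,"claw": 28.0},
    {"dx": -0.95,"dy": 0.45,"dz": -0.3,"wx": -0.016,"wy": -0.009,"wz": -0.03,"claw": 28.0},
    {"dx": -0.95,"dy": 0.45,"dz": -0.3,"wx": -0.016,"wy": -0.009,"wz": -0.03,"claw": 28.0},
  ],
)

```text
clock: 18.25
tool_pos: [0.4994, 0.025, 0.1696]
eef_rot: [-0.57, 0.821, -0.002, 0.0]
contact_force: [-1.1, -0.2, -1.5]
opening: 0.372
finger_force: 38.2
```

>>> step_arm(
  motion=[
    {"dx": -0.6,"dy": 0.2,"dz": 0.0,"wx": 0.0,"wy": 0.0,"wz": 0.0,"claw": 28.0},
    {"dx": -0.95,"dy": 0.3,"dz": 0.0,"wx": 0.0,"wy": 0.0,"wz": 0.0,"claw": 28.0},
    {"dx": -0.95,"dy": 0.3,"dz": 0.0,"wx": 0.0,"wy": 0.0,"wz": 0.0,"claw": 28.0},
    {"dx": -0.95,"dy": 0.3,"dz": 0.0,"wx": 0.0,"wy": 0.0,"wz": 0.0,"claw": 28.0},
  ],
)

```text
clock: 18.65
tool_pos: [0.5034, 0.1033, 0.1692]
eef_rot: [-0.57, 0.822, -0.002, -0.001]
contact_force: [0.2, -0.1, -1.6]
opening: 0.372
finger_force: 38.2
```

```bash
cat > mt.py <<'E'
from h import *
p,d,c=snap('wrist');P=cloud(c,d)*1000
hsv=cv2.cvtColor(p,cv2.COLOR_RGB2HSV)
w=(abs(P[...,0]-525)<110)&(P[...,1]>150)&(P[...,1]<370)&(P[...,2]<40)&(hsv[...,1]<70)&(hsv[...,2]>100)
n,L,st,_=cv2.connectedComponentsWithStats(w.astype('uint8')); k=1+np.argmax(st[1:,4]); L=L==k
for lo,hi in((-9,40),(12,30),(-3,8)):
    q=P[L&(P[...,2]>lo)&(P[...,2]<hi)]; print(lo,len(q),q.min(0).round(),q.max(0).round(),cv2.minAreaRect(q[:,:2].astype('float32')))
ys,xs=np.where(L);print('px',xs.min(),xs.max(),ys.min(),ys.max())
E
python3 -c "
from h import *
plan([505,170,160],69.8,0)
exec(open('mt.py').read())
# cell profile: points near grasp
s=get_state();M=R.from_quat(s['eef_rot']).as_matrix()
for n in('side','scene','wrist'):
    p,d,c=snap(n);Q=((cloud(c,d)-np.array(s['tool_pos']))@M)*1000
    print(n,[ '%d:%.0f(%d)'%(x,np.nanpercentile(Q[m][:,2],20),m.sum()) for x in range(-70,40,5) for m in [(abs(Q[...,1])<8)&(abs(Q[...,0]-x)<2.5)&(abs(Q[...,2])<60)] if m.sum()>2])
"
```

```text
t 18.65 world [503.4 103.3 169.2] grip 38.230822551995516 open 0.3720955693011018 F [ 0.2 -0.1 -1.6] q [ 0.11  0.73 -0.67  1.95  0.7   0.71  1.79]
M
 [[-0.35  -0.937  0.002]
 [-0.937  0.35  -0.004]
 [ 0.003 -0.003 -1.   ]]
shift [-0.789  0.274  0.111] rot [-0.001 -0.001 -0.002]
-9 1331 [498. 271.  -1.] [593. 342.  22.] ((541.1723022460938, 304.1388854980469), (51.33623504638672, 93.17540740966797), 70.53437042236328)
12 76 [573. 271.  17.] [584. 300.  22.] ((578.3561401367188, 285.34613037109375), (28.927499771118164, 5.274808883666992), 73.35074615478516)
-3 1252 [498. 286.  -1.] [593. 342.   8.] ((541.1723022460938, 304.1388854980469), (51.33623504638672, 93.17540740966797), 70.53437042236328)
px 313 385 323 354
side ['-10:-30(3)', '0:-32(14)', '5:-29(31)', '10:-19(24)']
scene ['-5:-30(5)', '0:-31(12)', '5:-28(32)', '10:-16(30)', '15:-8(9)']
wrist ['-50:-13(70)', '-45:-16(73)', '-40:-18(110)', '-35:-20(121)', '-30:-23(135)', '-25:-25(42)', '0:-33(592)', '5:-25(685)', '10:-15(413)']
```

```bash
cat >> h.py <<'E'
def place(cz,a=21,C=(526,262),ud=70.2,off=(-20,0,-5)):
    u=np.array([np.cos(np.radians(ud)),np.sin(np.radians(ud)),0]); dn=np.array([0,0,-1.]); r=np.radians(a)
    z=u*np.sin(r)+dn*np.cos(r); x=-u*np.cos(r)+dn*np.sin(r); G=np.stack([x,np.cross(z,x),z],1)
    plan(np.array([*C,cz])-G@np.array(off),ud,a)
E
python3 -c "
from h import *
place(110)"
```

```text
t 18.85 world [503.8 102.6 169.6] grip 38.22758020833135 open 0.36936091779228 F [ 0.   0.3 -1.1] q [ 0.11  0.72 -0.67  1.95  0.7   0.71  1.79]
M
 [[-0.352 -0.936  0.003]
 [-0.936  0.352 -0.003]
 [ 0.002 -0.004 -1.   ]]
shift [-1.754  0.442  0.887] rot [-0.002 -0.117 -0.004]
```

>>> step_arm(
  motion=[
    {"dx": -0.4,"dy": 0.1,"dz": 0.1,"wx": 0.0,"wy": -0.03,"wz": 0.0,"claw": 28.0},
    {"dx": -0.8,"dy": 0.22,"dz": 0.2,"wx": -0.002,"wy": -0.117,"wz": -0.004,"claw": 28.0},
    {"dx": -0.95,"dy": 0.3,"dz": 0.3,"wx": -0.002,"wy": -0.117,"wz": -0.004,"claw": 28.0},
    {"dx": -0.95,"dy": 0.3,"dz": 0.3,"wx": -0.002,"wy": -0.117,"wz": -0.004,"claw": 28.0},
    {"dx": -0.95,"dy": 0.3,"dz": 0.3,"wx": -0.002,"wy": -0.117,"wz": -0.004,"claw": 28.0},
  ],
)

```text
clock: 19.35
tool_pos: [0.5083, 0.1824, 0.1455]
eef_rot: [-0.565, 0.805, 0.104, 0.148]
contact_force: [0.8, 0.3, -1.0]
opening: 0.371
finger_force: 38.3
```

```bash
python3 -c "
from h import *
place(80)"
```

```text
t 19.35 world [508.3 182.4 145.5] grip 38.254706393927336 open 0.3711487261750923 F [ 0.8  0.3 -1. ] q [ 0.15  0.77 -0.67  2.1   0.82  0.22  1.7 ]
M
 [[-0.317 -0.941  0.12 ]
 [-0.879  0.339  0.334]
 [-0.355  0.    -0.935]]
shift [-0.405  0.129  1.188] rot [-0.    -0.001 -0.   ]
```

>>> step_arm(
  motion=[
    {"dx": -0.4,"dy": 0.13,"dz": 0.3,"wx": 0.0,"wy": 0.0,"wz": 0.0,"claw": 28.0},
    {"dx": -0.4,"dy": 0.13,"dz": 0.6,"wx": 0.0,"wy": 0.0,"wz": 0.0,"claw": 28.0},
    {"dx": -0.4,"dy": 0.13,"dz": 0.95,"wx": 0.0,"wy": 0.0,"wz": 0.0,"claw": 28.0},
    {"dx": -0.4,"dy": 0.13,"dz": 0.95,"wx": 0.0,"wy": 0.0,"wz": 0.0,"claw": 28.0},
  ],
)

```text
clock: 19.75
tool_pos: [0.5185, 0.2433, 0.085]
eef_rot: [-0.567, 0.804, 0.104, 0.149]
contact_force: [-0.6, -0.5, -1.1]
opening: 0.369
finger_force: 38.2
```

```bash
python3 -c "
from h import *
place(40)
exec(open('mt.py').read())
for n in('side','scene'):
    p,d,c=snap(n);P=cloud(c,d)*1000
    m=(abs(P[...,0]-525)<90)&(abs(P[...,1]-262)<110)&(P[...,2]>10)&(P[...,2]<28)
    hsv=cv2.cvtColor(p,cv2.COLOR_RGB2HSV); m&=(hsv[...,1]<70)&(hsv[...,2]>110)
    q=P[m]; print(n,len(q),q[:,:2].min(0).round(),q[:,:2].max(0).round(),cv2.minAreaRect(q[:,:2].astype('float32')))
"
```

```text
t 19.75 world [518.5 243.3  85. ] grip 38.2209930382669 open 0.3689080958989383 F [-0.6 -0.5 -1.1] q [-0.11  0.86 -0.43  2.07  1.17  0.05  1.27]
M
 [[-0.313 -0.942  0.121]
 [-0.881  0.335  0.335]
 [-0.356 -0.002 -0.934]]
shift [ 0.215 -0.008  0.679] rot [-0.    -0.001  0.001]
-9 16217 [459. 185.  -1.] [589. 338.  22.] ((523.953369140625, 262.6556396484375), (139.69879150390625, 106.41267395019531), 70.2177963256836)
12 3195 [460. 185.  12.] [578. 310.  22.] ((517.7656860351562, 246.21865844726562), (103.9505386352539, 95.26709747314453), 70.76864624023438)
-3 12777 [459. 188.  -1.] [589. 338.   8.] ((524.410400390625, 263.9262390136719), (136.9982147216797, 106.41267395019531), 70.2177963256836)
px 251 396 116 255
side 64 [461. 181.] [589. 342.] ((524.1257934570312, 262.1223449707031), (145.91017150878906, 92.32442474365234), 70.97420501708984)
scene 267 [460. 184.] [591. 343.] ((524.4832153320312, 261.9513244628906), (150.01119995117188, 96.25139617919922), 70.24781799316406)
```

>>> step_arm(
  motion=[
    {"dx": 0.21,"dy": 0.01,"dz": 0.3,"wx": 0.0,"wy": 0.0,"wz": 0.0,"claw": 28.0},
    {"dx": 0.21,"dy": 0.01,"dz": 0.55,"wx": 0.0,"wy": 0.0,"wz": 0.0,"claw": 28.0},
    {"dx": 0.21,"dy": 0.01,"dz": 0.68,"wx": 0.0,"wy": 0.0,"wz": 0.0,"claw": 28.0},
    {"dx": 0.21,"dy": 0.01,"dz": 0.68,"wx": 0.0,"wy": 0.0,"wz": 0.0,"claw": 28.0},
  ],
)

```text
clock: 20.3
tool_pos: [0.52, 0.2449, 0.029]
eef_rot: [-0.565, 0.805, 0.104, 0.15]
contact_force: [-0.7, 0.4, -1.7]
opening: 0.373
finger_force: 38.2
```

```bash
cat > cl.py <<'E'
# cell in mix frame: along u from centre, across, height
u=np.array([np.cos(np.radians(70.4)),np.sin(np.radians(70.4))]); v=np.array([u[1],-u[0]]); C=np.array([524.2,262])
for n in('wrist','scene','side'):
    p,d,c=snap(n);P=cloud(c,d)*1000; A=(P[...,:2]-C)@u; B=(P[...,:2]-C)@v
    print(n,'along',[ '%d:%.0f'%(x,np.nanmedian(P[m][:,2])) for x in range(-70,75,6) for m in [(abs(B)<5)&(abs(A-x)<3)&(P[...,2]<80)&(P[...,2]>-20)] if m.sum()>1])
    for a in (10,25): print('  across@',a,[ '%d:%.0f'%(x,np.nanmedian(P[m][:,2])) for x in range(-50,55,5) for m in [(abs(A-a)<5)&(abs(B-x)<2.5)&(P[...,2]<80)&(P[...,2]>-20)] if m.sum()>1])
E
python3 -c "
from h import *
place(25,21,(524.2,262),70.4)
exec(open('cl.py').read())"
```

```text
t 20.3 world [520.  244.9  29. ] grip 38.22721777483821 open 0.3729644972560405 F [-0.7  0.4 -1.7] q [ 0.03  1.03 -0.67  2.06  1.87  0.29  0.66]
M
 [[-0.317 -0.94   0.124]
 [-0.878  0.34   0.337]
 [-0.359 -0.002 -0.933]]
shift [0.065 0.023 0.188] rot [-0.001  0.    -0.001]
wrist along ['-70:1', '-64:8', '-52:3', '-46:3', '-40:4', '-34:4', '-28:48', '-22:4', '-16:4', '-10:4', '-4:4', '2:60', '8:60', '14:59', '20:58', '26:57']
  across@ 10 ['-45:4', '-40:2', '-20:4', '-15:55', '-10:58', '-5:60', '0:59', '5:58', '10:55', '20:3']
  across@ 25 ['-20:50', '-15:55', '-10:57', '-5:58', '0:57', '5:54']
scene along ['-70:3', '-64:4', '-46:1', '-40:-0', '-34:40', '-28:34', '-22:-1', '-16:-0', '-10:1', '-4:-2', '2:-1', '8:-0']
  across@ 10 ['-50:-4', '-45:7', '-35:-1', '-30:-0', '-25:1', '-20:-0', '-15:0', '0:-1', '5:1', '30:-2']
  across@ 25 ['-50:-4', '-45:-3', '-30:-1', '-25:0', '-20:-0', '-15:-3']
side along ['-70:7', '-64:8', '-40:3', '-34:45', '-28:42', '-22:2', '-16:1', '-10:4', '-4:59', '2:4']
  across@ 10 ['-40:5', '-35:2', '-30:4', '-15:53', '-10:3', '-5:2', '10:27', '35:3', '40:1', '45:19']
  across@ 25 ['-50:-0', '-40:2', '-35:1', '-15:3', '35:2']
```

>>> step_arm(
  motion=[
    {"dx": 0.03,"dy": -0.03,"dz": 0.08,"wx": 0.0,"wy": -0.017,"wz": 0.0,"claw": 28.0},
    {"dx": 0.067,"dy": -0.03,"dz": 0.175,"wx": 0.0,"wy": -0.017,"wz": 0.0,"claw": 28.0},
    {"dx": 0.067,"dy": -0.03,"dz": 0.175,"wx": 0.0,"wy": -0.017,"wz": 0.0,"claw": 28.0},
    {"dx": 0.067,"dy": -0.03,"dz": 0.175,"wx": 0.0,"wy": -0.017,"wz": 0.0,"claw": 28.0},
  ],
)

```text
clock: 20.85
tool_pos: [0.5206, 0.2454, 0.0152]
eef_rot: [-0.563, 0.8, 0.12, 0.171]
contact_force: [-0.4, 0.3, -1.9]
opening: 0.37
finger_force: 38.2
```

```bash
python3 -c "
from h import *
place(22,24,(524.2,262),70.4)
exec(open('cl.py').read())" | grep -v -e scene -e side
```

```text
t 20.85 world [520.6 245.4  15.2] grip 38.23996419087052 open 0.3696174717196274 F [-0.4  0.3 -1.9] q [ 0.11  1.11 -0.78  2.08  2.02  0.36  0.59]
M
 [[-0.307 -0.942  0.138]
 [-0.86   0.337  0.384]
 [-0.408 -0.    -0.913]]
shift [0.023 0.027 0.07 ] rot [-0.     0.001 -0.   ]
wrist along ['-70:75', '-64:9', '-52:3', '-46:3', '-40:3', '-34:4', '-28:33', '-22:4', '-16:4', '-4:48', '2:47', '8:47', '14:47', '20:46', '26:45']
  across@ 10 ['-45:4', '-20:41', '-15:43', '-10:46', '-5:47', '0:47', '5:45', '10:43']
  across@ 25 ['-20:39', '-15:44', '-10:46', '-5:46', '0:46', '5:43']
  across@ 10 ['-45:2', '-30:2', '-25:0', '-20:1', '5:42']
  across@ 25 []
  across@ 10 ['-50:2', '40:0']
  across@ 25 ['-50:2']
```

>>> step_arm(
  motion=[
    {"dx": 0.02,"dy": -0.02,"dz": 0.04,"wx": 0.0,"wy": 0.0,"wz": 0.0,"claw": 28.0},
    {"dx": 0.036,"dy": -0.02,"dz": 0.08,"wx": 0.0,"wy": 0.0,"wz": 0.0,"claw": 28.0},
    {"dx": 0.036,"dy": -0.02,"dz": 0.08,"wx": 0.0,"wy": 0.0,"wz": 0.0,"claw": 28.0},
  ],
)

```text
clock: 21.3
tool_pos: [0.5225, 0.2446, 0.0079]
eef_rot: [-0.563, 0.8, 0.12, 0.171]
contact_force: [1.6, -1.7, 2.4]
opening: 0.366
finger_force: 40.6
```

```bash
python3 -c "
from h import *
place(22,24,(524.2,262),70.4)
exec(open('cl.py').read())" | grep -v -e scene -e side | head -8
```

```text
t 21.3 world [522.5 244.6   7.9] grip 40.59295033570379 open 0.3664725439607354 F [ 1.6 -1.7  2.4] q [ 0.12  1.13 -0.78  2.07  2.03  0.37  0.58]
M
 [[-0.308 -0.941  0.139]
 [-0.859  0.337  0.385]
 [-0.409 -0.001 -0.912]]
shift [-0.015  0.053 -0.013] rot [-0.     0.001 -0.001]
wrist along ['-70:72', '-64:9', '-46:3', '-40:3', '-34:17', '-28:27', '-22:4', '-4:40', '2:40', '8:40', '14:40', '20:39', '26:38', '68:19', '74:20']
  across@ 10 ['-15:35', '-10:38', '-5:40', '0:40', '5:39', '10:36']
```

It's touching down, with the button end on the floor and the flat end about 3 mm up. I'll release gently and check.

>>> step_arm(
  motion=[
    {"dx": 0.0,"dy": 0.0,"dz": 0.0,"wx": 0.0,"wy": 0.0,"wz": 0.0,"claw": 32.0},
    {"dx": 0.0,"dy": 0.0,"dz": 0.0,"wx": 0.0,"wy": 0.0,"wz": 0.0,"claw": 34.0},
    {"dx": 0.0,"dy": 0.0,"dz": 0.0,"wx": 0.0,"wy": 0.0,"wz": 0.0,"claw": 37.0},
    {"dx": 0.0,"dy": 0.0,"dz": 0.0,"wx": 0.0,"wy": 0.0,"wz": 0.0,"claw": 40.0},
    {"dx": 0.0,"dy": 0.0,"dz": 0.0,"wx": 0.0,"wy": 0.0,"wz": 0.0,"claw": 41.0},
  ],
  force=10,
)

```text
clock: 21.95
tool_pos: [0.521, 0.2451, 0.008]
eef_rot: [-0.563, 0.799, 0.121, 0.171]
contact_force: [-1.1, 0.8, 3.4]
opening: 0.465
finger_force: 3.8
```

```bash
python3 -c "
from h import *
place(22,24,(524.2,262),70.4)
exec(open('cl.py').read())" | grep -v -e scene -e side | head -8
```

```text
t 21.95 world [521.  245.1   8. ] grip 3.824420216405997 open 0.4650202714892286 F [-1.1  0.8  3.4] q [ 0.12  1.13 -0.78  2.07  2.03  0.37  0.58]
M
 [[-0.307 -0.942  0.136]
 [-0.859  0.336  0.386]
 [-0.409  0.002 -0.912]]
shift [-0.015  0.033 -0.011] rot [ 0.     0.001 -0.   ]
wrist along ['-70:72', '-64:9', '-46:3', '-40:3', '-34:20', '-28:33', '-22:34', '-16:32', '2:36', '8:36', '14:36', '20:36', '26:36', '68:16', '74:19']
  across@ 10 ['-20:4', '-15:4', '-10:33', '-5:35', '0:36', '5:36', '10:34', '25:3']
```

The cell lies level, with its top at 36 mm along its whole length. Withdrawing now.

>>> step_arm(
  motion=[
    {"dx": 0.0,"dy": 0.0,"dz": -0.03,"wx": 0.0,"wy": 0.0,"wz": 0.0,"claw": 40.0},
    {"dx": 0.0,"dy": 0.0,"dz": -0.1,"wx": 0.0,"wy": 0.0,"wz": 0.0,"claw": 40.0},
    {"dx": 0.0,"dy": 0.0,"dz": -0.2,"wx": 0.0,"wy": 0.0,"wz": 0.0,"claw": 40.0},
    {"dx": 0.0,"dy": 0.0,"dz": -0.35,"wx": 0.0,"wy": 0.0,"wz": 0.0,"claw": 40.0},
    {"dx": 0.0,"dy": 0.0,"dz": -0.6,"wx": 0.0,"wy": 0.0,"wz": 0.0,"claw": 40.0},
    {"dx": 0.0,"dy": 0.0,"dz": -0.9,"wx": 0.0,"wy": 0.0,"wz": 0.0,"claw": 40.0},
    {"dx": 0.0,"dy": 0.0,"dz": -1.0,"wx": 0.0,"wy": 0.0,"wz": 0.0,"claw": 40.0},
    {"dx": 0.0,"dy": 0.0,"dz": -1.0,"wx": 0.0,"wy": 0.0,"wz": 0.0,"claw": 40.0},
  ],
)

```text
clock: 22.9
tool_pos: [0.5118, 0.213, 0.0822]
eef_rot: [-0.563, 0.8, 0.119, 0.172]
contact_force: [-0.2, 0.4, 0.1]
opening: 0.453
finger_force: 0.0
```

```bash
python3 -c "
from h import *
s=get_state();print(s['clock'],s['tool_pos'],s['contact_force'])
exec(open('cl.py').read())
for n in('scene','side'):
    p,d,c=snap(n);P=cloud(c,d)*1000
    hsv=cv2.cvtColor(p,cv2.COLOR_RGB2HSV); m=(abs(P[...,0]-525)<90)&(abs(P[...,1]-262)<110)&(P[...,2]>10)&(P[...,2]<28)&(hsv[...,1]<70)&(hsv[...,2]>110)
    print(n,cv2.minAreaRect(P[m][:,:2].astype('float32')))
    P=tl(cloud(c,d))*1000
    for y in(-55,-18,19,56): print(y,[ '%d:%.0f'%(x,np.nanmedian(P[m][:,2])) for x in range(-60,12,6) for m in [(abs(P[...,1]-y)<3)&(abs(P[...,0]-x)<3)&(P[...,2]<90)&(P[...,2]>-20)] if m.sum()])
"
```

```text
22.9 [0.51179158 0.21300287 0.08219583] [-0.15506873  0.43891805  0.11935467]
wrist along ['-70:1', '-64:9', '-52:3', '-46:2', '-40:3', '-34:18', '-28:34', '-22:34', '-16:35', '-10:35', '-4:35', '2:36', '8:36', '14:36', '20:36', '26:35', '68:11', '74:13']
  across@ 10 ['-45:4', '-40:2', '-35:3', '-30:4', '-25:4', '-20:3', '-15:4', '-10:32', '-5:35', '0:36', '5:36', '10:34', '15:29', '20:3', '25:2', '30:2', '35:2', '40:3', '50:0']
  across@ 25 ['-40:3', '-35:3', '-30:2', '-25:3', '-20:3', '-15:25', '-10:32', '-5:35', '0:36', '5:35', '10:32', '15:28', '20:3', '25:2', '30:2', '35:3', '40:3', '50:0']
scene along ['-70:2', '-64:9', '-46:2', '-40:13', '-34:14', '-28:30', '-22:28', '-16:31', '-10:31', '-4:30', '50:-1', '62:-1', '68:2', '74:2']
  across@ 10 ['-50:-2', '-45:5', '-30:-0', '-25:-0', '-20:1', '-15:1', '-10:24', '-5:28', '35:-2', '40:-1', '45:7', '50:16']
  across@ 25 ['-50:-2', '-45:10', '-35:-0', '-30:-0', '-25:-2', '-20:-1', '-15:1', '-10:-0', '35:-1', '40:1', '45:10']
side along ['-70:7', '-64:8', '-40:4', '-34:16', '-28:28', '-22:34', '-16:33', '-10:34', '-4:33', '2:35', '8:
[... 732 characters left out ...]
-24:42', '-18:39', '-12:41', '-6:43', '0:40', '6:45']
56 ['-60:6', '-54:9', '-48:23', '-42:40', '-36:41', '-30:42', '-24:39', '-18:40', '-12:40', '-6:41', '0:40', '6:42']
side ((518.9793090820312, 251.6723175048828), (109.28357696533203, 94.12875366210938), 68.19905853271484)
-55 ['-60:11', '-54:14', '-48:19', '-36:12', '-30:11', '0:31', '6:26']
-18 ['-60:7', '-54:8', '-48:23', '-42:43', '-36:42', '-30:45', '-24:44', '-18:43', '-12:43', '-6:44', '0:43', '6:43']
19 ['-60:8', '-54:10', '-48:24', '-42:41', '-36:43', '-30:45', '-24:42', '-18:43', '-12:43', '-6:44', '0:44', '6:42']
56 ['-60:8', '-54:8', '-48:26', '-42:38', '-36:41', '-30:44', '-24:42', '-18:43', '-12:44', '-6:45', '0:43', '6:44']
```

The cell lies flat in the mixing tray, the other three are still seated at z≈44, the bay is empty and the gripper touches nothing. Handing in.

```bash
python3 -c "
from plant import workorder
print(workorder.finish_job())"
```

```text
the job is handed in; nothing more can be done
None
```

The backward cell now lies flat in the white mixing tray, the other three are still seated in the battery tray, and the job is handed in (about 23 s on the robot clock; the hand-in returned no verdict).

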